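# Scoop the spacers out from under the wire shelf

## Robot

A 6-joint arm with a two-finger parallel gripper is mounted at the origin on the work surface. World frame = base frame: x ahead of the robot, y to its left, z up, the work surface at z = 0. Lengths are in mm, angles in rad, forces in N, time in s.
With the tool pointing down it reaches from about 350 to 775 mm from the base axis. Payload 7.3 kg.
Tool frame: the origin (TCP) lies on the centre line of the jaws, within the pads' length; the fingertips stand 22 mm ahead of it and the grasp point (between the pads) lies 3 mm ahead of it; z points along the fingers, y is the direction in which the jaws open and shut (so a half turn about z gives the same grasp; the last joint's range is limited). The gripper opens to 92 mm and grips with 3 to 60 N. Pads are 19 mm wide; open, the fingers measure 130 mm over their backs; the gripper's body (75 mm by 190 mm) begins 47 mm behind the grasp point.
Start: joints at [1.022, 0.342, 1.524, -0, 1.275, -0.146], TCP at [205.784, 483.007, 248.741] pointing down, gripper open.
Joint ranges: [-2.53, 2.53], [-0.77, 2.02], [0.04, 2.7], [-1, 4.14], [0.28, 2.66], [-3.11, 3.11]. Speed limits (rad/s): [2.57, 2.57, 3.14, 3.14, 3.14, 3.14].

## Interface

Orientations are given as [roll, pitch, yaw] about the fixed x, y, z axes, in that order (R = Rz(yaw) Ry(pitch) Rx(roll)).
In Python, from plant import bot gives the robot as it stands.
- The arm moves only by the tool play_rows, never from a script. Its argument "moves" is one flat list of numbers, 5 for each row, row after row: the closure in counts, from 0 (fully open) to 255 (shut), then the shift along the tool's x, y, z in mm, then the turn about the tool's z in degrees. A call has 1 to 8 rows; each row is the pose to reach, as a shift and turn from the pose commanded when the call began, along the tool's axes at that moment; what a row does not reach only later rows make up. A row lasts 1/12 s, in which the tool goes at most 41.7 mm and 7.16 degrees, less where a joint would pass 70% of its speed; a pose out of reach is approached as far as the arm can. A call with a gripper value outside its range is refused whole. The fingers move at their own pace and stop on an object; the grip force is fixed at half the most. Time passes only in rows, so rows that repeat a pose let the fingers close. It gives the time, the measured TCP pose, the force and the opening at its end, in the units of the state.
- bot.get_obs(): the state, without advancing time (a new reading comes with each control period).
- bot.capture(name): name is "scene" or "top" or "wrist"; returns a dict with "color" (420x560x3 uint8, red, green, blue), "fx", "fy", "cx", "cy" (pixels), "world_to_cam" (4x4, takes a point from world to camera coordinates); the wrist camera has in their place "T_tool_cam" (4x4, takes a point from camera to tool coordinates, whose origin is the TCP and whose axes are the flange's). Camera axes: x right, y down, z forward; pixel columns grow to the right and rows downward; lengths in mm; the calibration is good to about 2 mm. A picture is of the moment at which its call begins: read the wrist's pose just before it. There is no depth.
- bot.close_job(): hands the job in, once; it reports no verdict.
The state is a dict: "time": time; "joint_positions": joint angles; "dq": joint speeds; "tau": joint torques, N m; "tool_pos": TCP position; "tcp_rot": TCP orientation; "contact_force": force on the tool from outside, world axes, zero at the start; "moment": the same for the moment, N m; "grip_width": finger opening in mm.
Only numpy, scipy, OpenCV 4.12 (cv2) and the standard library are available. Lean on these libraries where they do the work, as an engineer would, in place of code of your own. Each camera call takes 0.05 s, during which the arm holds its last target.

## Task

Pull the long-handled scoop up out of its two spring clips and use it, never your fingers, to gather all three brass spacers from the loose tray under the low wire shelf, pushing gently till tray and lip come up firm, without touching the shelf or disturbing the reel, the jar or the screwdriver. Tip the spacers into the open aluminium box and lay the scoop down, right way up, on the open bench; the tray stays under the shelf.

Things in the scene. Friction and masses are not known exactly. Their poses are not given: they have to be found in the camera images.
- scoop: Scoop, 248 mm long, 160 g: aluminium pan, round steel handle, black rubber grip. Origin = centre of grip on the handle axis; x along the handle to the pan, z up. Grip flat-sided, x -30 to 30, 22 wide (y), 20 tall. Handle 14 diameter, from x = -78 to the pan. Centre of mass about 50 mm ahead of the origin: on the bench it rests tipped back about 8 degrees, on the pan's rear and the handle's end.
- scoop_lip (a point): Middle of the scoop's front lip, on its underside: 170 mm ahead of and 32 below the grip's centre; axes as the scoop's. Pan: from the lip 70 back to its rear wall, 90 wide, flat underside, floor 2 thick, its last 10 mm bevelled to a sharp lip. Side walls 2 thick, sloping from 27 tall at the rear to 9 in front, ending 12 short of the lip. Rear wall up to 40 above the underside. Front open.
- holder: Fixed tool holder: black board 150 x 60 x 12 with two sprung steel C clips, 12 wide, 52 mm before and behind its origin along x, that hold the scoop's round handle on either side of its grip; the scoop's x lies along the holder's x. Origin on the bench below the middle of the grip. Between the clips there are 43 mm of air under the handle axis.
- holder_clips (a point): Point on the handle's axis midway between the two clips, 55 above the bench. The clips open upwards, their lips reach 10 above this point. Pulled straight up they resist together with about 8 N, hardest in the first 2 mm, then snap open; the handle is clear of them after 20 mm.
- shelf: Fixed low wire shelf, see-through chromed wires on four posts, a soldering station on its +y half. Origin on the bench under the middle of the front edge (facing the robot); x points in under the shelf: 180 deep, 340 wide (y). Underside 66 above the bench, top 75; corner posts 24 across, 92 tall. Station 95 tall, y 37 to 143, from x = 37 back. It must not be touched.
- tray: Grey sheet-steel tray under the shelf, open towards the robot, axes parallel to the shelf's at the start. Loose, 250 g, on 2 mm slippery glides: pushed from within it runs back easily, 8 to 45 mm, till it meets the cable trunking fixed behind it and stands firm. Origin at the centre of its underside; 117 deep (x), 134 wide (y), sheet 2 thick, floor top 4 and walls' top 22 above the bench.
- tray_back (a point): Middle of the foot of the tray's rear wall: on its inner face, on the floor's top; x points into the wall, y along it. The front edge of the floor lies 115 before it. Spacers mount the scoop's bevelled lip only when the lip rides on the floor and is pushed home against this wall while the tray stands firm.
- spacer1: Brass spacer, a squat round bush 14 in diameter and 10 tall with bevelled rims, about 14 g, slippery (friction about 0.3), standing in the tray. Origin at its centre.
- spacer2: Second brass spacer, the same.
- spacer3: Third brass spacer, the same.
- box: Fixed open die-cast aluminium box, 121 (x) x 171 (y) x 55 tall, walls and floor 3 thick, round screw pillars of 12 diameter in the inner corners. Origin at the centre of its underside.
- reel: Bystander: solder reel, 60 diameter, 40 tall, loose on the bench. Origin at the centre of its underside.
- jar: Bystander: small amber flux jar, 40 diameter, 42 tall, loose on the bench. Origin at the centre of its underside.
- driver: Bystander: screwdriver, lying on the bench along its own x, loose.
There are look-alikes about, which are no part of the job. Several things look just like the holder: the one meant starts farthest to the robot's right. Leave any blue look-alike of the box alone.

How it is judged:
By the outcome, as a careful person would: the job done as asked, in the order asked, and still so for the second after the job is handed in, with the robot touching nothing.
It also fails if it takes over 72 s, if anything falls off the work surface, if the arm or the gripper's body presses on something with over 40 N, if the wrist force passes 120 N, or if a joint passes its speed limit or range.

## Working session

There is one attempt and no reset: what is moved stays moved. The work goes in short steps, Python scripts to look and compute and a tool call to move; the robot and the scene stay as the last step left them, time stands still between calls to the robot, and variables do not carry over. Pictures are saved under pics/ and viewed, and the job is handed in when it is done.

Besides the shell and the picture viewer there is one more tool, called after "Request:" as name(argument=value, ...), one argument or row to a line, values as JSON. play_rows: Moves the arm, as the interface text tells. Its arguments: {"type":"object","properties":{"moves":{"type":"array","items":{"type":"number"}}},"required":["moves"]}

```bash
ls -la; mkdir -p pics; python3 - <<'E'
from plant import bot
import cv2,numpy as np
o=bot.get_obs();print(o)
for n in ["scene","top","wrist"]:
    c=bot.capture(n)
    cv2.imwrite(f"pics/{n}0.png",c["color"][:,:,::-1])
    print(n,c["fx"],c["fy"],c["cx"],c["cy"]);print(np.round(c.get("world_to_cam",c.get("T_tool_cam")),3))
E
```

```text
total 12
drwxr-xr-x  3 agent agent 4096 Dec  6 05:15 .
drwxr-xr-x 23 root  root  4096 Dec  6 05:14 ..
drwxr-xr-x  2 agent agent 4096 Dec  6 05:15 pics
{'time': 0.0, 'joint_positions': array([ 1.02196865e+00,  3.42727582e-01,  1.52504154e+00,  9.31185755e-06,
        1.27542541e+00, -1.45978554e-01]), 'dq': array([-1.30041403e-03,  1.73849197e-05, -4.68750022e-06,  7.95151765e-04,
       -2.14557006e-04, -1.42288658e-03]), 'tau': array([-4.29802794e-04, -4.31228828e+01, -2.44219851e+01,  7.17144390e-02,
        5.59333863e-02, -1.47729434e-04]), 'tool_pos': array([205.58141115, 482.64854499, 248.03387241]), 'tcp_rot': array([-3.14000911e+00, -2.41820090e-04,  2.73874062e+00]), 'contact_force': array([ 0.31208055, -0.16561989,  0.21513905]), 'moment': array([ 0.00729061, -0.00715299,  0.00946041]), 'grip_width': 91.55223922490737}
scene 379.28106441754016 379.28106441754016 278.6708043563877 209.37731703483334
[[-3.760000e-01  9.260000e-01 -8.000000e-03  1.132930e+02]
 [ 6.510000e-01  2.580000e-01 -7.130000e-01 -2.807160e+02]
 [-6.590000e-01 -2.740000e-01 -7.010000e-01  1.409044e+03]
 [ 0.000000e+00  0.000000e+00  0.000000e+00  1.000000e+00]]
top 406.3460137550578 406.3460137550578 277.8700220076696 209.25225140786233
[[ 8.900000e-02 -9.960000e-01  1.000000e-03  3.358700e+01]
 [-9.720000e-01 -8.700000e-02 -2.170000e-01  4.959800e+02]
 [ 2.160000e-01  1.900000e-02 -9.760000e-01  1.244513e+03]
 [ 0.000000e+00  0.000000e+00  0.000000e+00  1.000000e+00]]
wrist 295.7599431139737 295.7599431139737 276.2377932273061 210.69758825670408
[[-1.00000e-03 -9.65000e-01 -2.64000e-01  7.01290e+01]
 [ 1.00000e+00 -1.00000e-03  0.00000e+00 -9.38000e-01]
 [-0.00000e+00 -2.64000e-01  9.65000e-01 -1.36487e+02]
 [ 0.00000e+00  0.00000e+00  0.00000e+00  1.00000e+00]]
```

View pics/scene0.png

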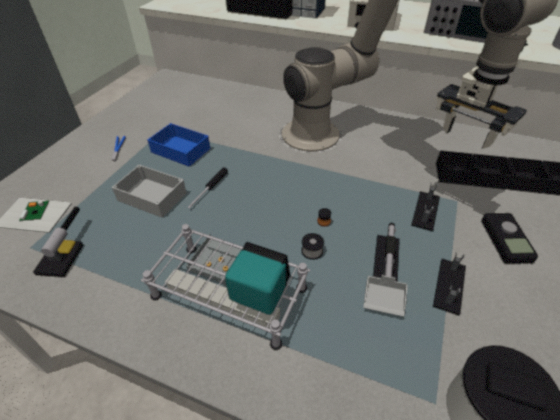

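View pics/top0.png

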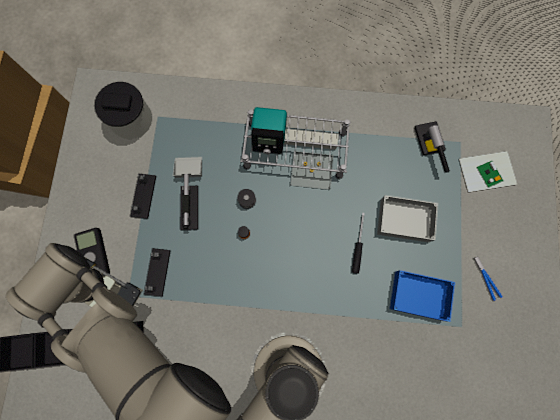

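View pics/wrist0.png

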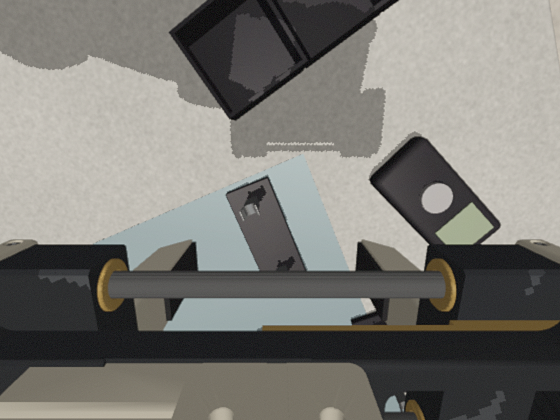

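```bash
cat > h.py <<'E'
import numpy as np,cv2
from plant import bot
from scipy.spatial.transform import Rotation as R
def cap(n):
    o=bot.get_obs(); c=bot.capture(n)
    if n=="wrist":
        T=np.eye(4);T[:3,:3]=R.from_euler('xyz',o['tcp_rot']).as_matrix();T[:3,3]=o['tool_pos']
        c['cw']=T@np.array(c['T_tool_cam'])
    else: c['cw']=np.linalg.inv(np.array(c['world_to_cam']))
    return c
def save(n,c): 
    np.savez(f"pics/{n}.npz",color=c['color'],cw=c['cw'],k=[c['fx'],c['fy'],c['cx'],c['cy']])
    cv2.imwrite(f"pics/{n}.png",c['color'][:,:,::-1])
def load(n):
    d=np.load(f"pics/{n}.npz");return dict(color=d['color'],cw=d['cw'],fx=d['k'][0],fy=d['k'][1],cx=d['k'][2],cy=d['k'][3])
def ray(c,u,v):
    d=np.array([(u-c['cx'])/c['fx'],(v-c['cy'])/c['fy'],1]);return c['cw'][:3,3],c['cw'][:3,:3]@d
def pl(c,u,v,z):
    o,d=ray(c,u,v);return np.round(o+d*(z-o[2])/d[2],1)
def proj(c,p):
    q=np.linalg.inv(c['cw'])@np.append(p,1);return np.round([c['cx']+c['fx']*q[0]/q[2],c['cy']+c['fy']*q[1]/q[2]],1)
def tri(*cuv):
    A=np.zeros((3,3));b=np.zeros(3)
    for c,u,v in cuv:
        o,d=ray(c,u,v);d=d/np.linalg.norm(d);P=np.eye(3)-np.outer(d,d);A+=P;b+=P@o
    return np.round(np.linalg.solve(A,b),1)
def crop(n,c,x0,y0,x1,y1,f):
    cv2.imwrite(f"pics/{n}.png",cv2.resize(c['color'][y0:y1,x0:x1,::-1],None,fx=f,fy=f,interpolation=cv2.INTER_CUBIC))
E
python3 - <<'E'
from h import *
t=cap("top");save("top1",t);s=cap("scene");save("scene1",s)
crop("ct",t,235,100,355,195,6);crop("cs",s,140,220,320,350,4.4)
crop("ct2",t,130,140,260,245,6);
for uv in [(187,168),(190,205),(157,270),(142,195),(246,198),(243,232),(358,245),(407,218),(300,170)]: print(uv,pl(t,*uv,0))
E
```

```text
(187, 168) [618.8 400.4   0. ]
(190, 205) [491.2 372.6   0. ]
(157, 270) [268.2 449.3   0. ]
(142, 195) [511.  537.9   0. ]
(246, 198) [532.  188.8   0. ]
(243, 232) [416.3 186.4   0. ]
(358, 245) [ 407.2 -192.8    0. ]
(407, 218) [ 511.8 -350.6    0. ]
(300, 170) [646.2  16.    0. ]
```

View pics/ct.png

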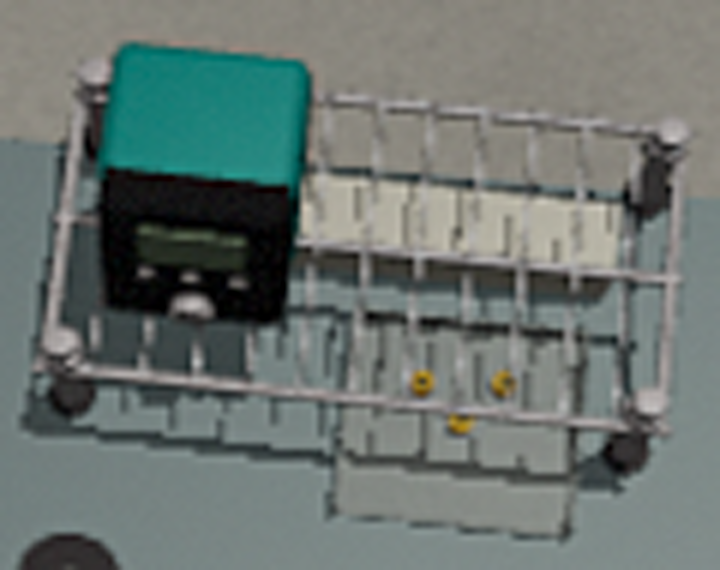

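View pics/cs.png

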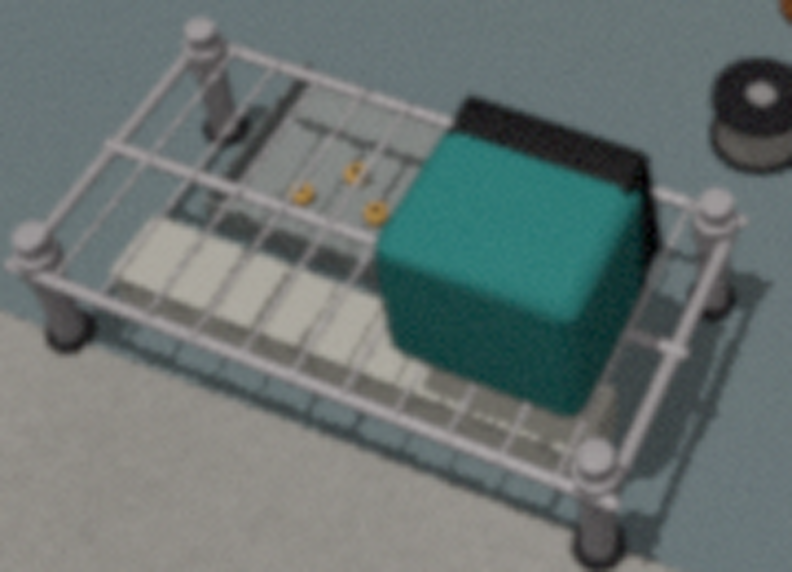

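View pics/ct2.png

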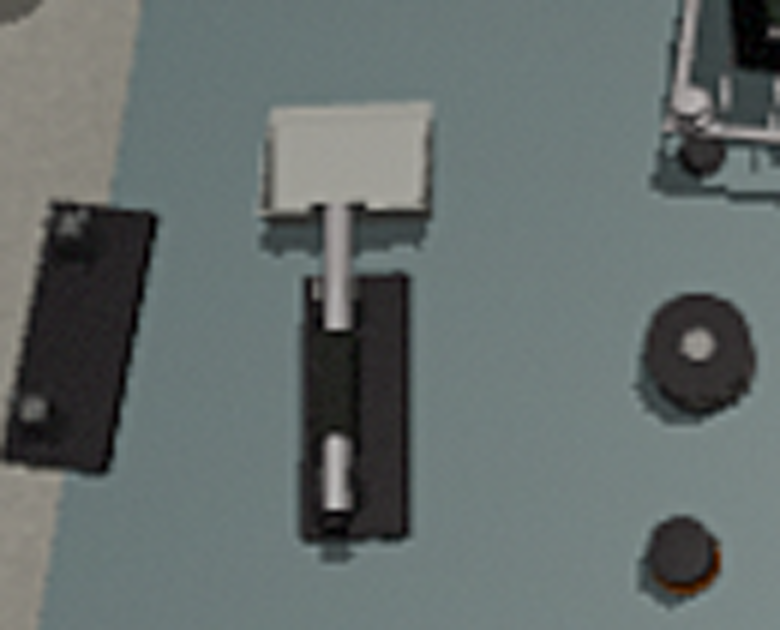

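```bash
python3 - <<'E'
from h import *
t=load("top1");s=load("scene1")
a=lambda u,v:(235+u/6,100+v/6)
b=lambda u,v:(130+u/6,140+v/6)
sc=lambda u,v:(140+u/4.4,220+v/4.4)
print("posts FL FR BL BR",[pl(t,*a(*p),92) for p in [(61,340),(652,400),(94,73),(673,131)]])
print("scene posts FL FR BL BR",[pl(s,*sc(*p),90) for p in [(716,205),(203,33),(597,455),(35,243)]])
print("tray front corners z2",[pl(t,*a(*p),3) for p in [(332,515),(566,536)]])
print("tray back",[pl(t,*a(*p),4) for p in [(355,318),(580,340)]])
print("spacers",[pl(t,*a(*p),14) for p in [(423,382),(503,383),(460,422)]])
print("spacers scene",[pl(s,*sc(*p),14) for p in [(376,212),(304,194),(356,172)]])
print("trunking front",[pl(t,*a(*p),20) for p in [(300,255),(600,292)]])
print("grip F/B, pan", [pl(t,*b(*p),65) for p in [(341,330),(337,436)]],[pl(t,*b(*p),25) for p in [(268,110),(432,103)]],pl(t,*b(337,505),55))
E
```

```text
posts FL FR BL BR [array([644.7, 196.5,  92. ]), array([ 639.4, -118.6,   92. ]), array([799.2, 195. ,  92. ]), array([ 793.5, -121.7,   92. ])]
scene posts FL FR BL BR [array([649.5, 201.5,  90. ]), array([ 643.3, -111. ,   90. ]), array([802.9, 198.3,  90. ]), array([ 800.4, -112.3,   90. ])]
tray front corners z2 [array([586.6,  44.2,   3. ]), array([586.2, -87.4,   3. ])]
tray back [array([704. ,  40.8,   4. ]), array([702.3, -88.1,   4. ])]
spacers [array([ 6.657e+02, -3.000e-01,  1.400e+01]), array([669.1, -45.3,  14. ]), array([644. , -22.8,  14. ])]
spacers scene [array([671.3,   5.9,  14. ]), array([675.3, -38.9,  14. ]), array([650. , -18.5,  14. ])]
trunking front [array([732.9,  75.1,  20. ]), array([725.9, -95.9,  20. ])]
grip F/B, pan [array([509. , 371.5,  65. ]), array([451.6, 365.6,  65. ])] [array([641.2, 439.9,  25. ]), array([653.5, 348.8,  25. ])] [416.6 362.9  55. ]
```

Request:
play_rows(
  moves=[0, -35, -2, -2, 7, 0, -70, -4, -4, 14, 0, -105, -5, -5, 21, 0, -140, -7, -6, 28, 0, -175, -8, -8, 35, 0, -210, -10, -9, 42, 0, -245, -12, -10, 49, 0, -271, -13, -10, 56],
)

```text
time: 0.92
tool_pos: [452.4, 363.2, 258.7]
tcp_rot: [3.141, 0.0, 1.754]
contact_force: [0.5, 0.3, 0.6]
grip_width: 91.7
```

Request:
play_rows(
  moves=[0, 0, 0, 0, 7, 0, 0, 0, 0, 14, 0, 0, 0, 0, 21, 0, 0, 0, 0, 28, 0, 0, 0, 0, 35, 0, 0, 0, 0, 42, 0, 0, 0, 0, 49, 0, 0, 0, 0, 56],
)

```text
time: 1.58
tool_pos: [449.9, 364.8, 258.5]
tcp_rot: [-3.142, 0.0, 0.778]
contact_force: [0.5, 0.3, 0.1]
grip_width: 91.8
```

Request:
play_rows(
  moves=[0, 0, 0, 0, 7, 0, 0, 0, 0, 14, 0, 0, 0, 0, 21, 0, 0, 0, 0, 28, 0, 0, 0, 0, 35, 0, 0, 0, 0, 38, 0, 0, 0, 0, 38],
)

```text
time: 2.17
tool_pos: [449.9, 364.8, 258.5]
tcp_rot: [3.141, 0.0, 0.119]
contact_force: [0.3, -0.1, 0.3]
grip_width: 91.7
```

```bash
cat >> h.py <<'E'
def go(x,y,z,yawdeg):
    o=bot.get_obs();M=R.from_euler('xyz',o['tcp_rot']).as_matrix()
    d=M.T@(np.array([x,y,z])-o['tool_pos'])
    yaw=np.degrees(np.arctan2(M[1,0],M[0,0]))
    print("shift tool",np.round(d,1),"turn",np.round((yaw-yawdeg+180)%360-180,1))
def st():
    o=bot.get_obs();print("t",round(o['time'],2),np.round(o['tool_pos'],1),"rpy",np.round(np.degrees(o['tcp_rot']),1),"F",np.round(o['contact_force'],2),"M",np.round(o['moment'],2),"w",round(o['grip_width'],1),"q",np.round(o['joint_positions'],2))
E
python3 - <<'E'
from h import *
st();w=cap("wrist");save("w1",w)
E
```

```text
t 2.17 [449.9 364.8 258.5] rpy [180.    0.    6.8] F [ 0.34 -0.11  0.29] M [-0.05  0.17  0.05] w 91.7 q [0.55 0.44 1.35 0.   1.35 2.  ]
```

View pics/w1.png

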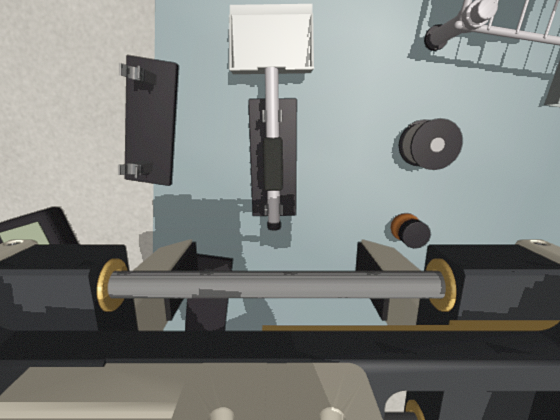

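```bash
python3 - <<'E'
from h import *
w=load("w1");s=load("scene1");t=load("top1")
crop("cw",w,220,0,330,240,3)
for p in [(272,75),(272.5,100),(273.5,200),(274,222)]: print(p,pl(w,*p,62))
for p in [(273,138),(273,190)]: print(p,pl(w,*p,65))
print([pl(w,*p,23) for p in [(231,70),(314,72)]],[pl(w,*p,32) for p in [(231,8),(313,8)]])
print("reel",pl(w,433,146,40),"jar",pl(w,410,233,42))
E
```

```text
(272, 75) [574.6 382.9  62. ]
(272.5, 100) [550.5 379.6  62. ]
(273.5, 200) [442.6 366.1  62. ]
(274, 222) [416.2 362.4  62. ]
(273, 138) [511.8 374.6  65. ]
(273, 190) [454.8 368.   65. ]
[array([580.7, 431.8,  23. ]), array([589.8, 336.3,  23. ])] [array([640., 435.,  32.]), array([650.4, 347.8,  32. ])]
reel [524.1 187.2  40. ] jar [415.7 189.5  42. ]
```

View pics/cw.png

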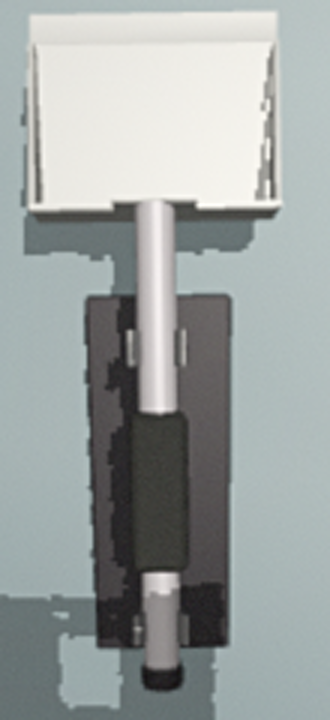

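```bash
python3 - <<'E'
from h import *
go(491,372.3,120,7.3)
E
```

```text
shift tool [ 41.7  -2.5 138.6] turn -0.3
```

Request:
play_rows(
  moves=[0, 10, -1, 35, -0.3, 0, 20, -2, 70, -0.3, 0, 30, -2.5, 105, -0.3, 0, 41.7, -2.5, 138.6, -0.3, 0, 41.7, -2.5, 138.6, -0.3, 0, 41.7, -2.5, 138.6, -0.3],
)

```text
time: 2.72
tool_pos: [490.4, 371.7, 118.5]
tcp_rot: [3.14, 0.004, 0.127]
contact_force: [-0.2, 0.4, 0.8]
grip_width: 92.1
```

```bash
python3 - <<'E'
from h import *
st();w=cap("wrist");save("w2",w)
E
```

```text
t 2.72 [490.4 371.7 118.5] rpy [179.9   0.2   7.3] F [-0.25  0.43  0.77] M [-0.09  0.17  0.03] w 92.1 q [0.52 0.63 1.43 0.   1.09 1.97]
```

View pics/w2.png

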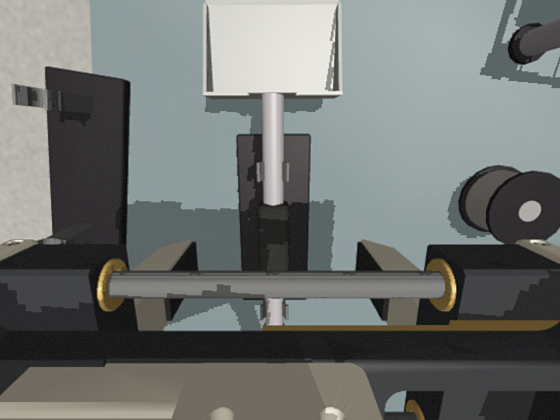

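```bash
python3 - <<'E'
from h import *
w=load("w2")
g=w['color'].astype(int).sum(2)
for r in (105,120,190): print(r,g[r,255:292].tolist())
for p in [(272.8,105),(273.3,190),(273,205)]:
    print(pl(w,*p,61))
E
```

```text
105 [293, 306, 300, 290, 295, 299, 299, 350, 425, 465, 502, 519, 534, 555, 566, 592, 630, 662, 675, 674, 654, 605, 567, 556, 541, 512, 476, 437, 377, 298, 293, 305, 296, 298, 301, 299, 303]
120 [295, 298, 296, 295, 297, 292, 290, 321, 407, 458, 492, 514, 538, 552, 565, 584, 619, 650, 664, 669, 656, 602, 564, 554, 538, 516, 478, 433, 410, 468, 472, 469, 470, 467, 465, 472, 470]
190 [188, 108, 109, 112, 108, 97, 96, 137, 262, 401, 460, 496, 514, 535, 554, 560, 576, 598, 613, 614, 624, 596, 572, 557, 546, 520, 491, 433, 308, 217, 222, 233, 228, 230, 225, 225, 230]
[575.3 383.5  61. ]
[522.2 376.6  61. ]
[511.9 375.5  61. ]
```

```bash
python3 - <<'E'
from h import *
go(490.5,372.4,58,7.4)
E
```

```text
shift tool [-0.7 -0.  62.9] turn -0.1
```

Request:
play_rows(
  moves=[0, -0.7, 0, 20, 0, 0, -0.7, 0, 40, 0, 0, -0.7, 0, 55, 0, 0, -0.7, 0, 62.5, 0, 0, -0.7, 0, 62.5, 0, 0, -0.7, 0, 62.5, 0],
)

```text
time: 3.27
tool_pos: [491.1, 372.9, 59.7]
tcp_rot: [-3.14, -0.003, 0.127]
contact_force: [-0.1, 0.4, -0.7]
grip_width: 91.8
```

Request:
play_rows(
  moves=[255, 0, 0, 0, 0, 255, 0, 0, 0, 0, 255, 0, 0, 0, 0, 255, 0, 0, 0, 0, 255, 0, 0, 0, 0, 255, 0, 0, 0, 0, 255, 0, 0, 0, 0, 255, 0, 0, 0, 0],
)

```text
time: 3.93
tool_pos: [490.4, 372.2, 57.6]
tcp_rot: [-3.142, 0.0, 0.126]
contact_force: [-0.6, 0.7, 0.4]
grip_width: 43.1
```

```bash
python3 - <<'E'
from h import *
st();w=cap("wrist");save("w3",w)
E
```

```text
t 3.93 [490.4 372.2  57.6] rpy [-180.     0.     7.2] F [-0.65  0.67  0.42] M [-0.05  0.2   0.  ] w 43.1 q [0.52 0.7  1.48 0.   0.96 1.97]
```

View pics/w3.png

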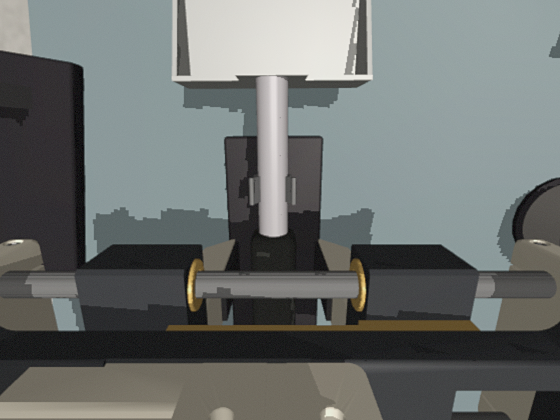

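```bash
python3 - <<'E'
from h import *
w=load("w3");o=bot.get_obs();M=R.from_euler('xyz',o['tcp_rot']).as_matrix()
g=w['color'].astype(int).sum(2)
for r in (110,170,225):
    xs=np.where(g[r,240:310]>420)[0]+240
    xs=xs[(xs>250)&(xs<292)]; print(r,xs.min(),xs.max())
    print(np.round(M.T@(pl(w,(xs.min()+xs.max())/2,r,55)-o['tool_pos']),1))
E
```

```text
110 259 291
[79.6  0.6  2.6]
170 260 286
[52.9 -0.4  2.6]
225 261 285
[25.8 -0.5  2.6]
```

Request:
play_rows(
  moves=[255, 0, 0, 0, 0, 255, 0, 0, 0, 0, 255, 0, 0, 0, 0, 255, 0, 0, 0, 0, 255, 0, 0, 0, 0, 255, 0, 0, 0, 0, 255, 0, 0, 0, 0],
)

```text
time: 4.57
tool_pos: [490.4, 373.0, 57.6]
tcp_rot: [-3.14, -0.001, 0.126]
contact_force: [-0.9, 6.0, -2.6]
grip_width: 21.9
```

Request:
play_rows(
  moves=[255, 0, 0.5, -2, 0, 255, 0, 0.5, -4, 0, 255, 0, 0, -6, 0, 255, 0, 0, -9, 0, 255, 0, 0, -13, 0, 255, 0, 0, -20, 0, 255, 0, 0, -30, 0, 255, 0, 0, -35, 0],
)

```text
time: 5.23
tool_pos: [490.9, 372.1, 94.2]
tcp_rot: [-3.142, -0.001, 0.126]
contact_force: [0.5, 0.2, -0.5]
grip_width: 22.1
```

```bash
python3 - <<'E'
from h import *
st();w=cap("wrist");save("w4",w);s=cap("scene");save("s4",s);crop("cs4",s,350,180,480,330,4)
E
```

```text
t 5.23 [490.9 372.1  94.2] rpy [-1.8e+02 -1.0e-01  7.2e+00] F [ 0.52  0.19 -0.47] M [-0.06  0.17 -0.04] w 22.1 q [ 0.52  0.66  1.45 -0.    1.03  1.97]
```

View pics/w4.png

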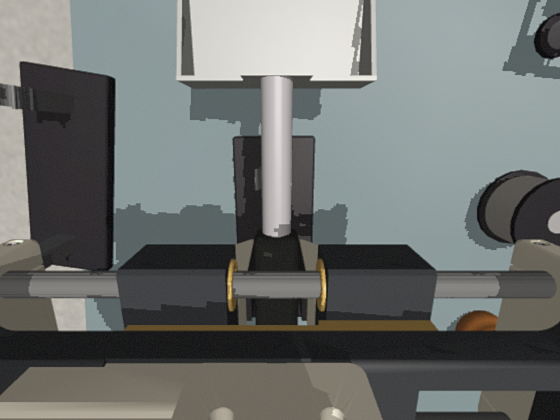

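View pics/cs4.png

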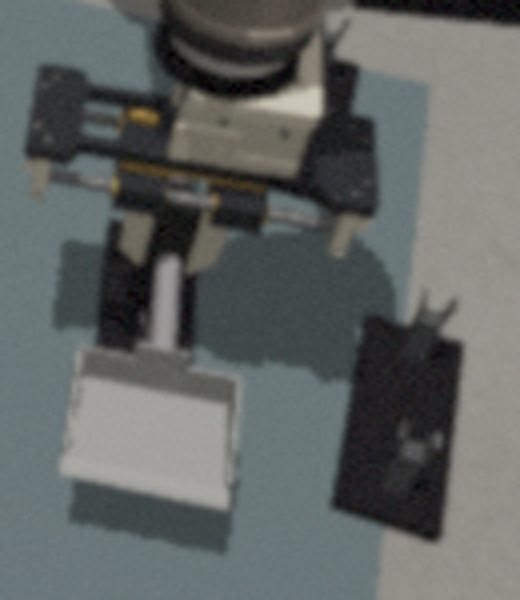

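```bash
python3 - <<'E'
from h import *
w=load("w1");s=load("scene1");t=load("top1")
print("reel top",pl(t,130+697/6,140+343/6,40),"jar",pl(t,130+683/6,140+550/6,42),"w: reel",pl(w,437,145,40),"jar",pl(w,415,234,42))
print("reel scene",pl(s,140+762/4.4,220+93/4.4,40))
print("post FL w",pl(w,481,12,92))
w4=load("w4");o=bot.get_obs();M=R.from_euler('xyz',o['tcp_rot']).as_matrix()
for p,z in [((277,77),o['tool_pos'][2]+5),((277,86),o['tool_pos'][2]-35)]:
    print(np.round(M.T@(pl(w4,*p,z)-o['tool_pos']),1))
E
```

```text
reel top [525.1 184.5  40. ] jar [411.1 179.6  42. ] w: reel [525.8 182.8  40. ] jar [415.1 183.   42. ]
reel scene [526.4 188.4  40. ]
post FL w [643.5 201.6  92. ]
[91.6  1.7 -4.7]
[93.5  1.9 35.3]
```

Request:
play_rows(
  moves=[255, -20, -2, -10, 0, 255, -45, -5, -20, 0, 255, -70, -8, -31, 0, 255, -85, -11, -31, 0, 255, -88, 20, -31, 1, 255, -92, 50, -31, 3, 255, -96, 80, -31, 5, 255, -100, 110, -31, 7.9],
)

```text
time: 6.0
tool_pos: [404.5, 249.3, 123.7]
tcp_rot: [3.141, -0.0, -0.012]
contact_force: [1.3, -0.0, -0.4]
grip_width: 22.0
```

```bash
python3 - <<'E'
from h import *
st();go(405,-20,125,-0.7)
E
```

```text
t 6.0 [404.5 249.3 123.7] rpy [180.   -0.   -0.7] F [ 1.34 -0.01 -0.36] M [-0.04  0.23  0.01] w 22.0 q [ 0.39  0.4   1.83 -0.    0.91  1.97]
shift tool [  3.9 269.3  -1.3] turn -0.0
```

Request:
play_rows(
  moves=[255, 0, 30, 0, 0, 255, 0, 65, 0, 0, 255, 0, 100, 0, 0, 255, 1, 135, 0, 0, 255, 2, 170, 0, 0, 255, 3, 205, 0, 0, 255, 3, 240, 0, 0, 255, 3, 262, 0, 0],
)

```text
time: 6.67
tool_pos: [404.7, -14.3, 123.9]
tcp_rot: [3.141, -0.001, -0.013]
contact_force: [0.8, 0.2, -1.9]
grip_width: 21.5
```

Request:
play_rows(
  moves=[255, 0, 5, 20, 0, 255, 0, 5, 50, 0, 255, 0, 5, 68, 0, 255, 0, 5, 68, 0, 255, 0, 5, 68, 0],
)

```text
time: 7.08
tool_pos: [404.3, -16.5, 55.4]
tcp_rot: [-3.141, 0.002, -0.012]
contact_force: [0.3, 0.4, -0.7]
grip_width: 21.9
```

```bash
python3 - <<'E'
from h import *
st()
t=cap("top");save("t5",t);s=cap("scene");save("s5",s);w=cap("wrist");save("w5",w)
crop("ct5",t,235,100,355,195,6);crop("cs5",s,140,180,320,310,4.4)
E
```

```text
t 7.08 [404.3 -16.5  55.4] rpy [-1.8e+02  1.0e-01 -7.0e-01] F [ 0.33  0.38 -0.66] M [0.   0.27 0.01] w 21.9 q [-0.23  0.43  2.08 -0.    0.64  1.35]
```

View pics/ct5.png

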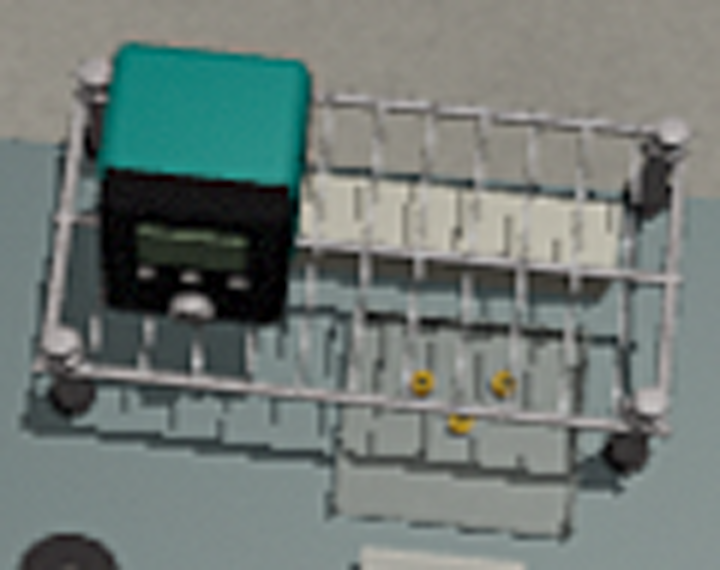

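View pics/cs5.png

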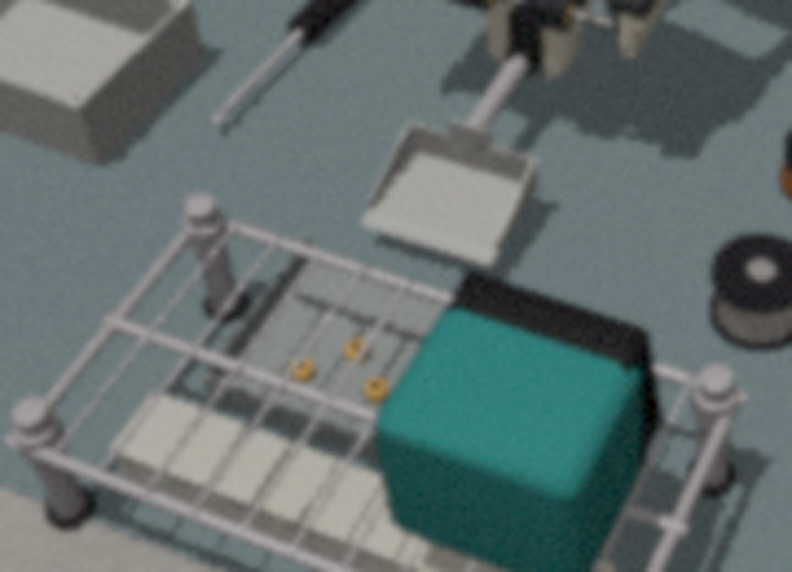

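View pics/w5.png

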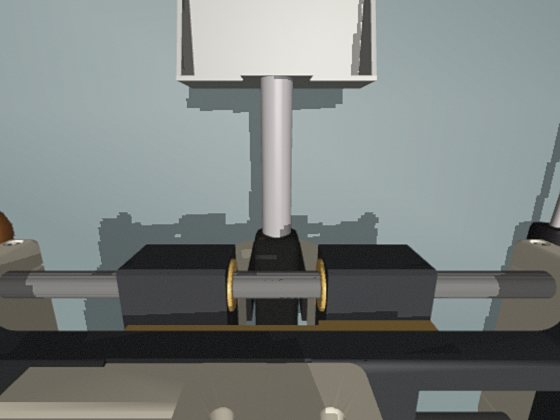

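```bash
python3 - <<'E'
from h import *
t=load("t5");s=load("s5");w=load("w5")
a=lambda u,v:(235+u/6,100+v/6)
sc=lambda u,v:(140+u/4.4,180+v/4.4)
o=bot.get_obs();print(np.round(o['tool_pos'],1))
z=o['tool_pos'][2]-35
print("lip top",[pl(t,*a(*p),z) for p in [(360,549),(526,563)]],"scene",[pl(s,*sc(*p),z) for p in [(492,264),(366,222)]])
M=R.from_euler('xyz',o['tcp_rot']).as_matrix();print("exp lip",np.round(o['tool_pos']+M@np.array([161.6,0,35]),1))
print("tray front top",[pl(t,*a(*p),4) for p in [(332,515),(568,536)]],"rearwall inner foot",[pl(t,*a(*p),22) for p in [(355,318),(580,340)]])
print("spacers top",[pl(t,*a(*p),14) for p in [(423,382),(503,383),(460,422)]], "scene",[pl(s,*sc(*p),14) for p in [(376,388),(304,370),(356,348)]])
# handle in tool frame
g=w['color'].astype(int).sum(2)
for r in (100,150,200):
    print(np.round(M.T@(pl(w,277,r,o['tool_pos'][2]-3)-o['tool_pos']),1))
E
```

```text
[405.8 -16.5  56.8]
lip top [array([563.3,  27.4,  21.8]), array([563.5, -64.4,  21.8])] scene [array([567.7,  31.3,  21.8]), array([565.4, -56.1,  21.8])]
exp lip [567.4 -18.4  22.1]
tray front top [array([586.4,  44.2,   4. ]), array([586. , -88.4,   4. ])] rearwall inner foot [array([697.2,  41. ,  22. ]), array([695.6, -86.1,  22. ])]
spacers top [array([ 6.657e+02, -3.000e-01,  1.400e+01]), array([669.1, -45.3,  14. ]), array([644. , -22.8,  14. ])] scene [array([671.3,   5.9,  14. ]), array([675.3, -38.9,  14. ]), array([650. , -18.5,  14. ])]
[83.8  1.5  3.2]
[62.   1.5  3.1]
[38.3  1.4  3. ]
```

Request:
play_rows(
  moves=[255, 0, 3, 5, 0.2, 255, 0, 3, 10, 0.2, 255, 0, 3, 13, 0.2, 255, 15, 3, 13, 0.2, 255, 30, 3, 13, 0.2, 255, 42, 3, 13, 0.2, 255, 50, 3, 13, 0.2, 255, 50, 3, 13, 0.2],
)

```text
time: 7.9
tool_pos: [456.4, -20.2, 42.6]
tcp_rot: [3.141, -0.002, -0.015]
contact_force: [-0.3, -0.5, -2.1]
grip_width: 22.6
```

```bash
python3 - <<'E'
from h import *
st();t=cap("top");save("t6",t);s=cap("scene");save("s6",s);st();crop("ct6",t,235,100,355,195,6);crop("cs6",s,180,190,290,270,7)
E
```

```text
t 7.9 [456.4 -20.2  42.6] rpy [ 1.8e+02 -1.0e-01 -9.0e-01] F [-0.28 -0.47 -2.09] M [-0.07  0.21 -0.03] w 22.6 q [-0.21  0.51  1.95  0.    0.67  1.37]
t 8.0 [454.1 -19.9  42.3] rpy [-1.8e+02  1.0e-01 -9.0e-01] F [-0.4  -0.5  -2.71] M [-0.04  0.28 -0.02] w 22.0 q [-0.21  0.51  1.96  0.    0.67  1.37]
```

View pics/ct6.png

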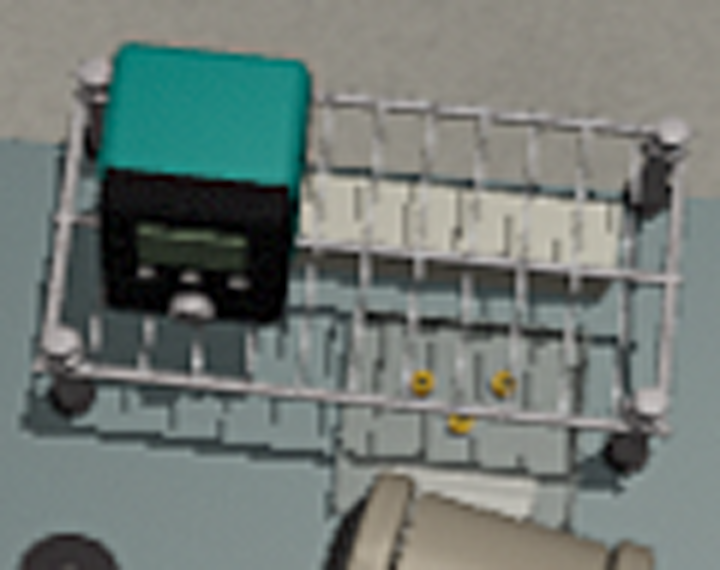

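View pics/cs6.png

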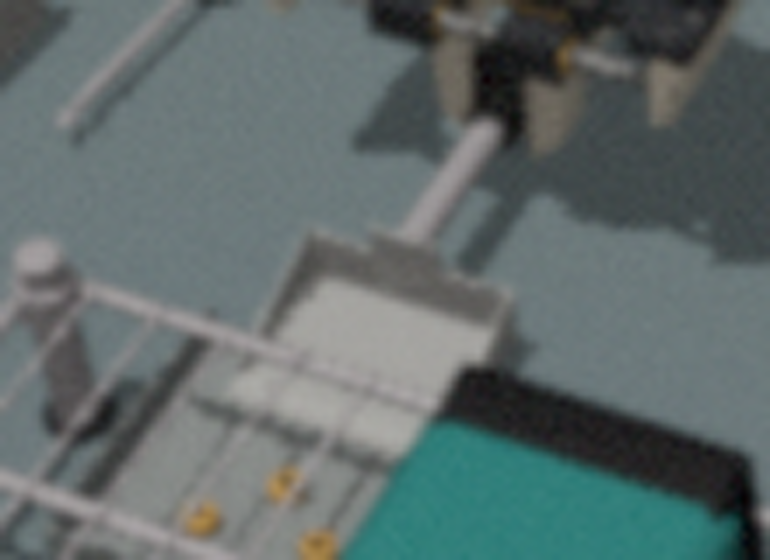

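Request:
play_rows(
  moves=[255, 0, 0, 1, 0, 255, 0, 0, 2, 0, 255, 0, 0, 3, 0, 255, 0, 0, 3, 0, 255, 0, 0, 3, 0],
)

```text
time: 8.42
tool_pos: [454.6, -20.0, 39.6]
tcp_rot: [-3.141, 0.0, -0.015]
contact_force: [0.4, -0.6, -1.9]
grip_width: 22.0
```

```bash
python3 - <<'E'
from h import *
for i in range(1): st()
E
```

```text
t 8.42 [454.6 -20.   39.6] rpy [-180.     0.    -0.9] F [ 0.38 -0.59 -1.91] M [0.01 0.23 0.01] w 22.0 q [-0.21  0.52  1.96  0.    0.67  1.37]
```

Request:
play_rows(
  moves=[255, 0, 0, 0.5, 0, 255, 0, 0, 1, 0, 255, 0, 0, 1, 0, 255, 0, 0, 1, 0],
)

```text
time: 8.75
tool_pos: [454.8, -20.1, 38.6]
tcp_rot: [-3.142, -0.0, -0.015]
contact_force: [-1.2, 0.4, -0.9]
grip_width: 21.7
```

Request:
play_rows(
  moves=[255, 0, 0, 0.5, 0, 255, 0, 0, 1, 0, 255, 0, 0, 1, 0, 255, 0, 0, 1, 0],
)

```text
time: 9.08
tool_pos: [454.8, -20.1, 37.7]
tcp_rot: [-3.142, -0.0, -0.015]
contact_force: [-1.4, 0.1, 1.3]
grip_width: 21.6
```

```bash
python3 - <<'E'
from h import *
st();w=cap("wrist");save("w7",w)
for n in ("w4","w5","w7"):
    g=load(n)['color'].astype(int).sum(2)
    # edge rows of rear wall at cols 215-230 and 330-345; sides cols at row 60
    for cs in ((205,235),(320,350)):
        p=g[60:110,cs[0]:cs[1]].mean(1); d=np.diff(p); k=np.argsort(-abs(d))[:3]; print(n,cs,sorted((60+k).tolist()),np.round(p[14:34]).astype(int).tolist())
    p=g[40:60].mean(0); d=np.diff(p); print("sides",np.argmax(d[150:230])+150,np.argmin(d[330:420])+330)
E
```

```text
t 9.08 [454.8 -20.1  37.7] rpy [-180.    -0.    -0.9] F [-1.37  0.15  1.3 ] M [-0.11  0.16 -0.02] w 21.6 q [-0.21  0.52  1.96  0.    0.66  1.37]
w4 (205, 235) [79, 80, 81] [641, 641, 641, 642, 650, 661, 480, 249, 193, 202, 205, 206, 202, 203, 244, 289, 297, 293, 293, 293]
w4 (320, 350) [79, 80, 87] [685, 685, 686, 688, 695, 708, 522, 262, 190, 201, 207, 208, 198, 204, 334, 458, 476, 474, 471, 470]
sides 192 359
w5 (205, 235) [79, 80, 88] [640, 641, 640, 642, 650, 660, 480, 247, 190, 200, 205, 204, 201, 201, 255, 315, 324, 321, 322, 322]
w5 (320, 350) [79, 80, 107] [683, 683, 683, 684, 691, 704, 518, 259, 190, 200, 203, 204, 201, 202, 275, 354, 365, 362, 361, 361]
sides 192 351
w7 (205, 235) [79, 80, 98] [637, 637, 638, 638, 648, 661, 433, 202, 189, 203, 203, 202, 199, 224, 289, 300, 299, 297, 299, 298]
w7 (320, 350) [79, 80, 99] [680, 680, 681, 681, 691, 706, 473, 207, 188, 202, 202, 204, 201, 222, 287, 300, 297, 296, 295, 296]
sides 191 360
```

View pics/w7.png

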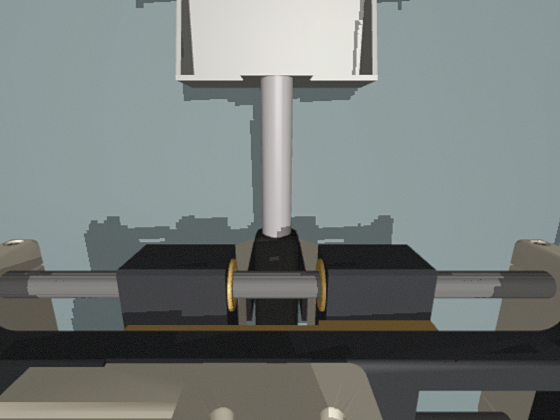

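Request:
play_rows(
  moves=[255, 0, 0, -0.6, 0, 255, 0, 0, -1.2, 0, 255, 0, 0, -1.2, 0],
)

```text
time: 9.38
tool_pos: [455.0, -20.1, 38.8]
tcp_rot: [-3.142, -0.0, -0.015]
contact_force: [-0.4, 0.1, -1.2]
grip_width: 21.6
```

```bash
cat >> h.py <<'E'
def pitch(c):
    # subpixel lower/upper edge rows of rear wall (level: see w4/w5)
    g=c['color'].astype(float).sum(2); out=[]
    for a,b in ((205,235),(320,350)):
        p=g[:,a:b].mean(1)
        up=p[70:79].mean(); lo=p[83:86].mean()
        thr=(up+lo)/2
        i=[k for k in range(74,84) if p[k]>=thr>p[k+1]][-1]; top=i+(p[i]-thr)/(p[i]-p[i+1])
        bg=p[91:94].mean(); thr=(200+bg)/2
        i=[k for k in range(83,91) if p[k]<=thr<p[k+1]][-1]; bot=i+(thr-p[i])/(p[i+1]-p[i])
        out+= [round(top,2),round(bot,2)]
    return out
E
python3 - <<'E'
from h import *
for n in ("w4","w5","w7"): print(n,pitch(load(n)))
st();w=cap("wrist");save("w8",w);print(pitch(w))
E
```

```text
w4 [np.float64(80.25), np.float64(88.07), np.float64(80.29), np.float64(88.01)]
w5 [np.float64(80.25), np.float64(88.1), np.float64(80.29), np.float64(88.07)]
w7 [np.float64(80.05), np.float64(87.38), np.float64(80.12), np.float64(87.4)]
t 9.38 [455.  -20.1  38.8] rpy [-180.    -0.    -0.9] F [-0.41  0.06 -1.24] M [-0.06  0.18  0.02] w 21.6 q [-0.21  0.52  1.96  0.    0.66  1.37]
[np.float64(80.25), np.float64(88.12), np.float64(80.28), np.float64(88.11)]
```

Request:
play_rows(
  moves=[255, 3, 0, 0.2, 0, 255, 6, 0, 0.2, 0, 255, 9, 0, 0.2, 0, 255, 12, 0, 0.2, 0, 255, 15, 0, 0.2, 0, 255, 18, 0, 0.2, 0, 255, 21, 0, 0.2, 0, 255, 24, 0, 0.2, 0],
)

```text
time: 10.1
tool_pos: [479.1, -20.4, 38.6]
tcp_rot: [-3.142, -0.0, -0.015]
contact_force: [-0.7, -0.7, -0.6]
grip_width: 21.9
```

Request:
play_rows(
  moves=[255, 3, 0, 0, 0, 255, 6, 0, 0, 0, 255, 9, 0, 0, 0, 255, 12, 0, 0, 0, 255, 15, 0, 0, 0, 255, 18, 0, 0, 0, 255, 21, 0, 0, 0, 255, 24, 0, 0, 0],
)

```text
time: 10.77
tool_pos: [503.1, -20.8, 38.6]
tcp_rot: [-3.141, 0.0, -0.015]
contact_force: [-1.3, 0.0, 0.1]
grip_width: 21.6
```

```bash
python3 - <<'E'
from h import *
st();w=cap("wrist");save("w9",w);print(pitch(w));s=cap("scene");save("s9",s);crop("cs9",s,180,190,290,270,7)
t=cap("top");save("t9",t);crop("ct9",t,235,100,355,195,6);st()
E
```

```text
t 10.77 [503.1 -20.8  38.6] rpy [-180.     0.    -0.9] F [-1.3   0.03  0.1 ] M [-0.15  0.36 -0.09] w 21.6 q [-0.19  0.58  1.83  0.    0.74  1.39]
[np.float64(80.25), np.float64(87.67), np.float64(80.3), np.float64(87.64)]
t 10.92 [503.4 -20.9  38.6] rpy [ 1.8e+02 -1.0e-01 -9.0e-01] F [ 0.97 -0.66 -0.4 ] M [-0.09  0.05 -0.04] w 21.5 q [-0.19  0.58  1.83  0.    0.74  1.39]
```

View pics/cs9.png

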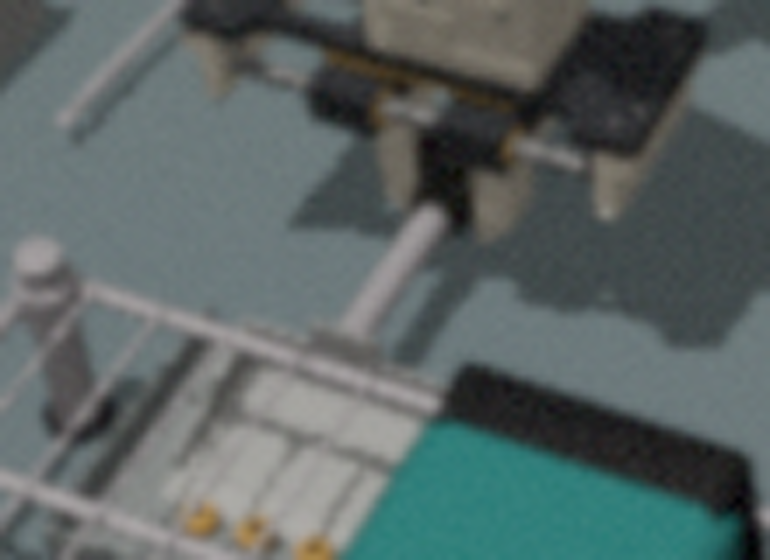

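View pics/ct9.png

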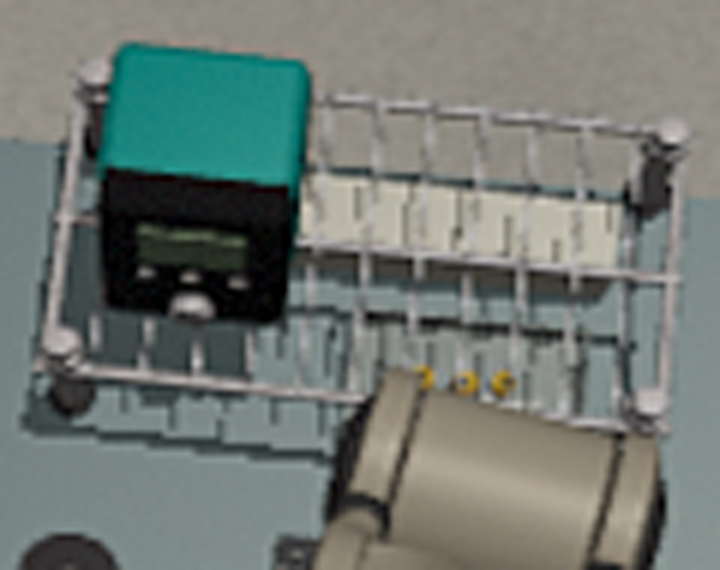

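Request:
play_rows(
  moves=[255, 3, 0, -0.2, 0, 255, 6, 0, -0.2, 0, 255, 9, 0, -0.2, 0, 255, 12, 0, -0.2, 0, 255, 15, 0, -0.2, 0, 255, 18, 0, -0.2, 0, 255, 21, 0, -0.2, 0, 255, 24, 0, -0.2, 0],
)

```text
time: 11.58
tool_pos: [527.1, -21.2, 38.8]
tcp_rot: [-3.142, 0.0, -0.015]
contact_force: [-1.0, -0.4, -1.3]
grip_width: 22.1
```

Request:
play_rows(
  moves=[255, 3, 0, 0, 0, 255, 6, 0, 0, 0, 255, 9, 0, 0, 0, 255, 12, 0, 0, 0, 255, 15, 0, 0, 0, 255, 18, 0, 0, 0, 255, 18, 0, 0, 0],
)

```text
time: 12.17
tool_pos: [545.6, -21.5, 38.9]
tcp_rot: [3.142, -0.001, -0.015]
contact_force: [1.5, -0.3, -1.6]
grip_width: 21.5
```

```bash
python3 - <<'E'
from h import *
st();w=cap("wrist");save("w10",w);print(pitch(w));s=cap("scene");save("s10",s);crop("cs10",s,170,210,280,290,7)
st()
E
```

```text
t 12.17 [545.6 -21.5  38.9] rpy [ 1.8e+02 -1.0e-01 -9.0e-01] F [ 1.5  -0.32 -1.6 ] M [-0.11  0.2  -0.  ] w 21.5 q [-0.18  0.63  1.7   0.    0.8   1.41]
[np.float64(80.18), np.float64(87.92), np.float64(80.56), np.float64(88.0)]
t 12.27 [545.1 -21.5  38.8] rpy [180.   -0.   -0.9] F [ 0.16  0.13 -1.03] M [-0.07  0.13  0.02] w 21.6 q [-0.18  0.63  1.71  0.    0.8   1.41]
```

View pics/cs10.png

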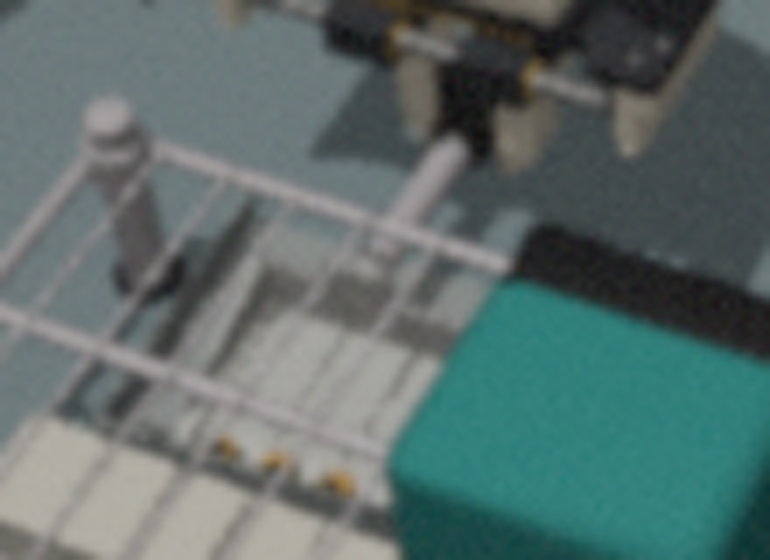

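View pics/w10.png

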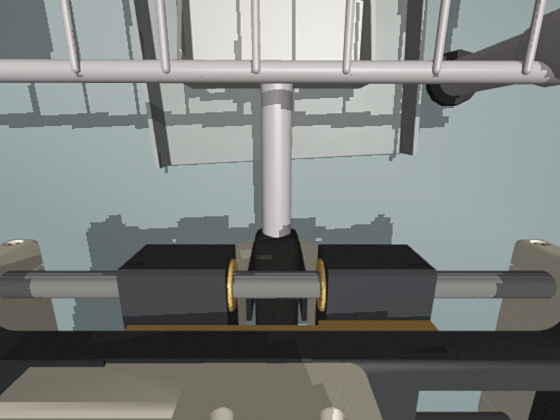

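Request:
play_rows(
  moves=[255, 2, 0, 0, 0, 255, 4, 0, 0, 0, 255, 6, 0, 0, 0, 255, 8, 0, 0, 0, 255, 10, 0, 0, 0, 255, 10, 0, 0, 0],
)

```text
time: 12.77
tool_pos: [555.4, -21.7, 38.8]
tcp_rot: [3.142, -0.001, -0.015]
contact_force: [0.6, 0.1, -1.0]
grip_width: 21.8
```

```bash
python3 - <<'E'
from h import *
st();w=cap("wrist");save("w11",w);s=cap("scene");save("s11",s);crop("cs11",s,170,210,280,290,7)
st()
E
```

```text
t 12.77 [555.4 -21.7  38.8] rpy [180.   -0.   -0.9] F [ 0.62  0.08 -0.98] M [-0.06  0.15 -0.02] w 21.8 q [-0.18  0.64  1.68  0.    0.82  1.41]
t 12.87 [555.1 -21.6  38.8] rpy [-180.    -0.    -0.9] F [ 0.6  -0.79 -1.65] M [-0.06  0.12  0.02] w 21.8 q [-0.18  0.64  1.68  0.    0.82  1.41]
```

View pics/cs11.png

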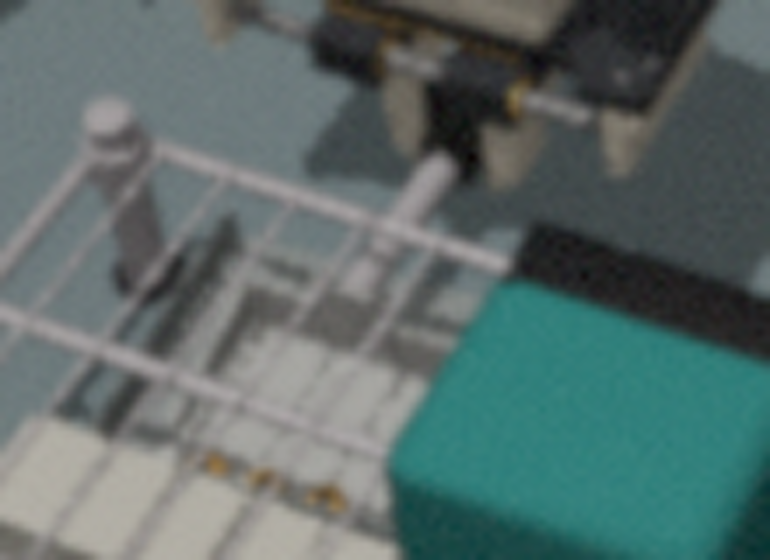

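View pics/w11.png

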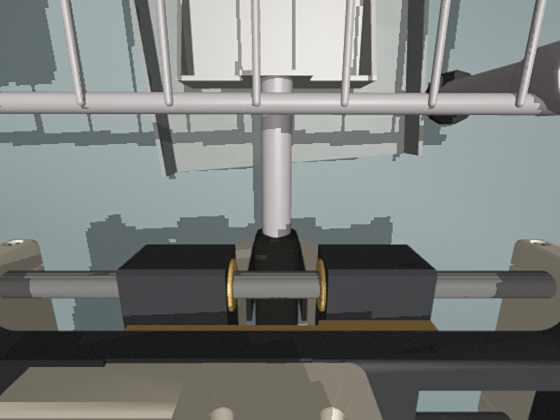

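Request:
play_rows(
  moves=[255, 1.5, 0, 0, 0, 255, 3, 0, 0, 0, 255, 4.5, 0, 0, 0, 255, 6, 0, 0, 0, 255, 6, 0, 0, 0],
)

```text
time: 13.28
tool_pos: [561.0, -21.7, 38.8]
tcp_rot: [-3.142, 0.0, -0.015]
contact_force: [-1.6, -0.3, -1.2]
grip_width: 21.6
```

```bash
python3 - <<'E'
from h import *
st();w=cap("wrist");save("w12",w);s=cap("scene");save("s12",s);crop("cs12",s,170,210,280,290,7)
t=cap("top");save("t12",t);crop("ct12",t,280,100,355,175,8)
st()
E
```

```text
t 13.28 [561.  -21.7  38.8] rpy [-180.     0.    -0.9] F [-1.56 -0.3  -1.24] M [-0.13  0.27  0.05] w 21.6 q [-0.18  0.65  1.66  0.    0.83  1.41]
t 13.43 [561.  -21.7  38.8] rpy [-180.    -0.    -0.9] F [ 0.39 -0.33 -1.55] M [-0.12  0.29  0.04] w 21.7 q [-0.18  0.65  1.66  0.    0.83  1.41]
```

View pics/cs12.png

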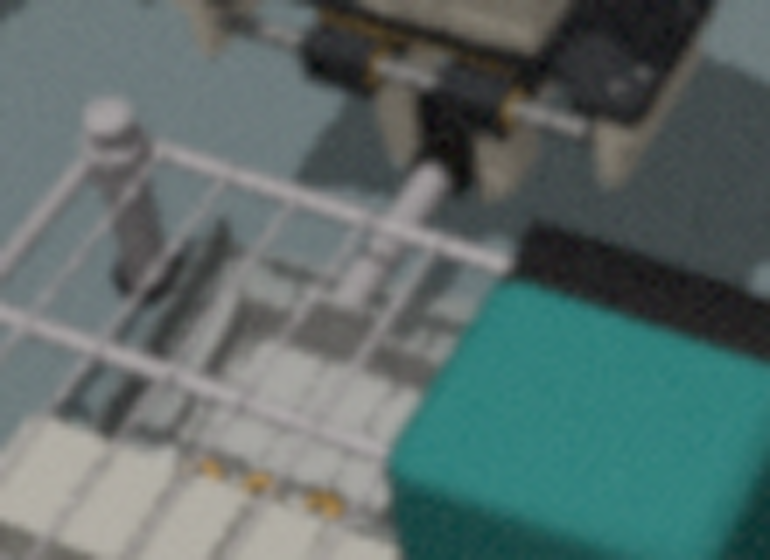

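View pics/w12.png

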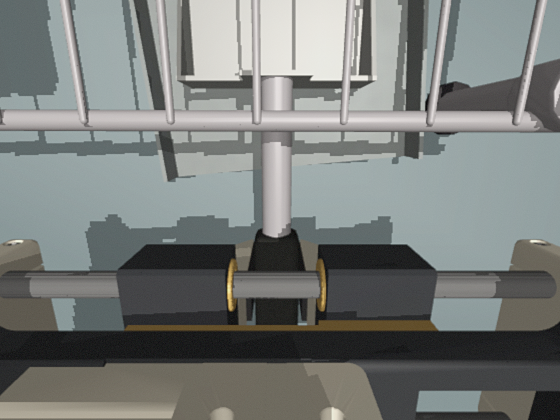

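View pics/ct12.png

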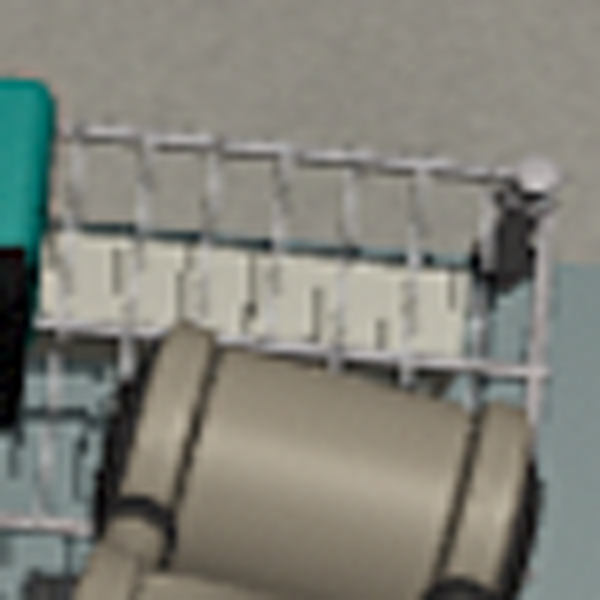

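```bash
python3 - <<'E'
from h import *
o=bot.get_obs();M=R.from_euler('xyz',o['tcp_rot']).as_matrix()
for n,L in (("w10",[(163,167),(410,155)]),("w11",[(167,174),(423,154)]),("w12",[(170,180),(424,157)])):
    w=load(n)
    P=[pl(w,*p,4) for p in L];d=P[0]-P[1];psi=np.degrees(np.arctan2(-d[0],d[1]))
    m=(P[0]+P[1])/2; u=np.array([np.cos(np.radians(psi)),np.sin(np.radians(psi)),0])
    print(n,P,"yaw",psi,"wall mid",np.round(m+115*u,1),"left end",np.round(m+115*u+65*np.array([-u[1],u[0],0]),1),"right",np.round(m+115*u-65*np.array([-u[1],u[0],0]),1))
E
```

```text
w10 [array([597.2,  42. ,   4. ]), array([601.7, -99.9,   4. ])] yaw 1.8163821565302931 wall mid [714.4 -25.3   4. ] left end [712.3  39.7   4. ] right [716.5 -90.3   4. ]
w11 [array([602.9,  40. ,   4. ]), array([ 611.9, -107.3,    4. ])] yaw 3.4964138619505922 wall mid [722.2 -26.6   4. ] left end [718.2  38.2   4. ] right [726.2 -91.5   4. ]
w12 [array([605. ,  38.6,   4. ]), array([ 615.8, -108.1,    4. ])] yaw 4.210498403302189 wall mid [725.1 -26.3   4. ] left end [720.3  38.5   4. ] right [729.9 -91.1   4. ]
```

```bash
python3 - <<'E'
from h import *
tp={'s9':503.3,'s10':545.5,'s11':555.3,'s12':561}
for n in tp:
    s=load(n);im=cv2.cvtColor(s['color'],cv2.COLOR_RGB2HSV)
    m=cv2.inRange(im,(12,110,90),(30,255,255));m[:,:170]=0;m[:,300:]=0;m[:210]=0;m[300:]=0
    m2=cv2.dilate(m,np.ones((2,2)))
    k,l,stt,c=cv2.connectedComponentsWithStats(m2)
    for i in range(1,k):
        if stt[i,4]>=4:
            P=pl(s,c[i][0]-.5,c[i][1]-.5,13); print(n,np.round(c[i],1),stt[i,4],P-np.array([-1,6,0]),"ahead of lip",round(P[0]+1-(tp[n]+161.6),1))
E
```

```text
s9 [209.1 264.6] 17 [676.2 -46.6  13. ] ahead of lip 11.3
s9 [215.8 266.3] 10 [674.6 -28.   13. ] ahead of lip 9.7
s9 [225.  269.6] 25 [675.1  -1.4  13. ] ahead of lip 10.2
s10 [218.9 279.1] 8 [706.3  -1.9  13. ] ahead of lip -0.8
s11 [243.5 225.5] 4 [520.8 -24.9  13. ] ahead of lip -196.1
s11 [201.  276.5] 6 [715.9 -46.9  13. ] ahead of lip -1.0
s11 [217.1 280.9] 8 [712.5  -3.4  13. ] ahead of lip -4.4
s12 [207.  278.5] 6 [715.6 -30.1  13. ] ahead of lip -7.0
s12 [216.6 281.9] 11 [715.6  -3.   13. ] ahead of lip -7.0
```

Request:
play_rows(
  moves=[255, 1.5, 0, 0, 0, 255, 3, 0, 0, 0, 255, 4.5, 0, 0, 0, 255, 4.5, 0, 0, 0],
)

```text
time: 13.77
tool_pos: [565.6, -21.7, 38.8]
tcp_rot: [-3.142, -0.0, -0.015]
contact_force: [-0.7, 0.7, -1.2]
grip_width: 21.6
```

Request:
play_rows(
  moves=[255, 1.5, 0, 0, 0, 255, 3, 0, 0, 0, 255, 3, 0, 0, 0],
)

```text
time: 14.02
tool_pos: [568.7, -21.8, 38.8]
tcp_rot: [-3.142, -0.0, -0.015]
contact_force: [-0.6, -0.3, -0.7]
grip_width: 22.0
```

```bash
python3 - <<'E'
from h import *
st();w=cap("wrist");save("w13",w);s=cap("scene");save("s13",s);crop("cs13",s,170,210,280,290,7)
st()
E
```

```text
t 14.02 [568.7 -21.8  38.8] rpy [-180.    -0.    -0.9] F [-0.57 -0.34 -0.67] M [-0.02  0.38  0.06] w 22.0 q [-0.17  0.66  1.64  0.    0.84  1.41]
t 14.12 [568.6 -21.8  38.8] rpy [180.   -0.   -0.9] F [ 0.16  0.46 -2.25] M [0.02 0.31 0.03] w 22.1 q [-0.17  0.66  1.64  0.    0.84  1.41]
```

View pics/cs13.png

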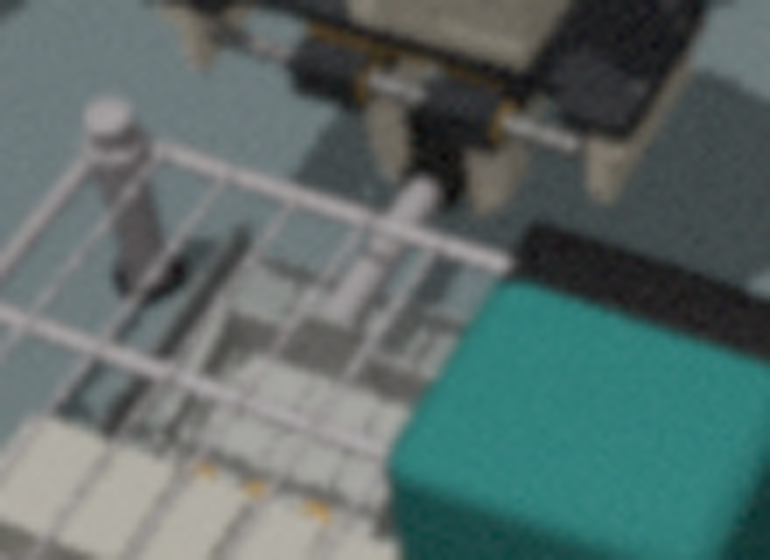

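View pics/w13.png

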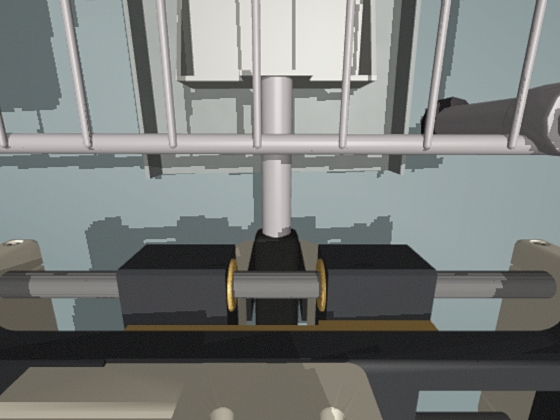

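Request:
play_rows(
  moves=[255, 1, 0, 0, 0, 255, 2, 0, 0, 0, 255, 2, 0, 0, 0],
)

```text
time: 14.37
tool_pos: [570.3, -21.8, 38.8]
tcp_rot: [-3.141, 0.0, -0.015]
contact_force: [-2.2, 1.7, -0.9]
grip_width: 21.8
```

Request:
play_rows(
  moves=[255, 1, 0, 0, 0, 255, 2, 0, 0, 0, 255, 2, 0, 0, 0],
)

```text
time: 14.62
tool_pos: [570.6, -21.7, 38.6]
tcp_rot: [-3.141, 0.004, -0.015]
contact_force: [-7.7, 1.0, 3.9]
grip_width: 21.9
```

```bash
python3 - <<'E'
from h import *
st();w=cap("wrist");save("w14",w);s=cap("scene");save("s14",s);crop("cs14",s,170,210,280,290,7)
st();print(pitch(w))
E
```

```text
t 14.62 [570.6 -21.7  38.6] rpy [-180.     0.2   -0.9] F [-7.68  0.96  3.86] M [-0.09  1.31 -0.01] w 21.9 q [-0.17  0.67  1.63 -0.    0.85  1.41]
t 14.72 [570.6 -21.7  38.6] rpy [-180.     0.2   -0.9] F [-7.73  0.24  1.99] M [-0.11  1.22 -0.03] w 21.7 q [-0.17  0.67  1.63 -0.    0.85  1.41]
[np.float64(80.25), np.float64(87.51), np.float64(80.11), np.float64(87.01)]
```

View pics/cs14.png

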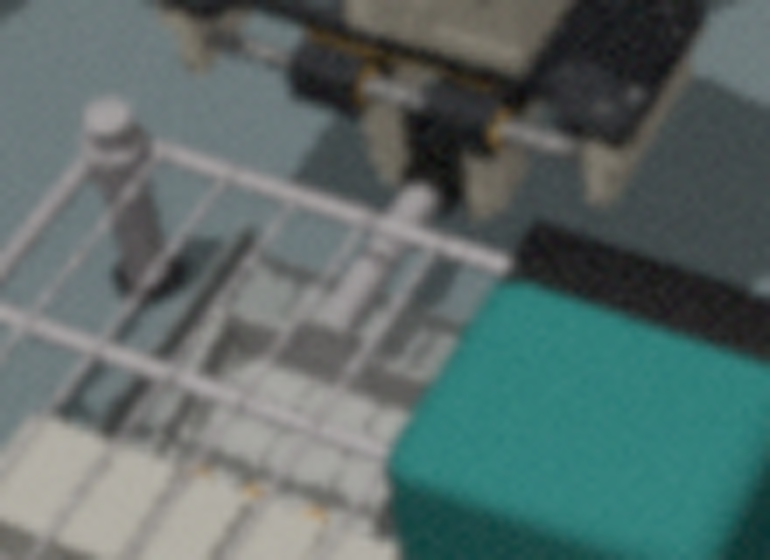

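View pics/w14.png

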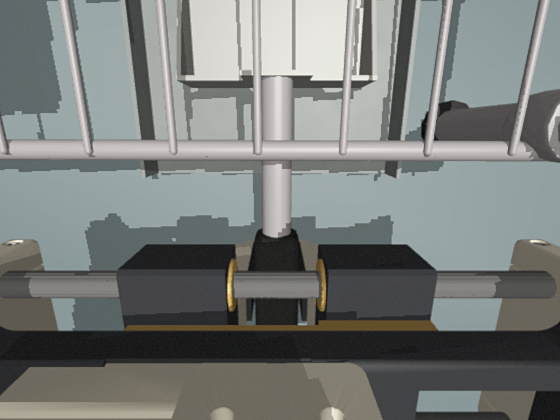

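```bash
python3 - <<'E'
from h import *
w=load("w14")
print([pl(w,*p,4) for p in [(155,175),(388,174)]],[pl(w,*p,22) for p in [(155,175),(388,174)]])
crop("cw14",w,120,150,420,200,2.6)
o=bot.get_obs();print(o['tool_pos'][0]+161.6)
E
```

```text
[array([617.6,  46.9,   4. ]), array([616. , -88.1,   4. ])] [array([620.2,  39.5,  22. ]), array([618.8, -81.4,  22. ])]
732.2412292548183
```

View pics/cw14.png

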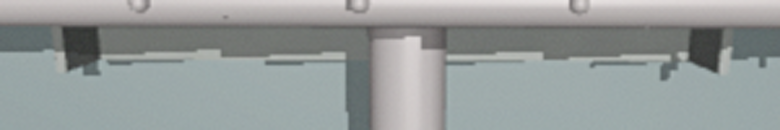

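Request:
play_rows(
  moves=[255, 0.7, 0, 0, 0, 255, 1.5, 0, 0, 0, 255, 1.5, 0, 0, 0, 255, 1.5, 0, 0, 0],
)

```text
time: 15.05
tool_pos: [570.8, -21.6, 38.5]
tcp_rot: [-3.141, 0.007, -0.015]
contact_force: [-12.3, 0.0, 6.1]
grip_width: 21.5
```

```bash
python3 - <<'E'
from h import *
st();w=cap("wrist");save("w15",w);s=cap("scene");save("s15",s);crop("cs15",s,170,230,250,290,9)
st();print(pitch(w))
E
```

```text
t 15.05 [570.8 -21.6  38.5] rpy [-180.     0.4   -0.9] F [-1.226e+01  1.000e-02  6.140e+00] M [-0.19  1.92 -0.05] w 21.5 q [-0.17  0.67  1.62 -0.    0.86  1.41]
t 15.15 [570.8 -21.6  38.5] rpy [-180.     0.4   -0.9] F [-12.47   0.75   5.72] M [-0.15  1.91 -0.01] w 21.8 q [-0.17  0.67  1.62 -0.    0.86  1.41]
[np.float64(80.07), np.float64(87.35), np.float64(80.11), np.float64(86.74)]
```

View pics/cs15.png

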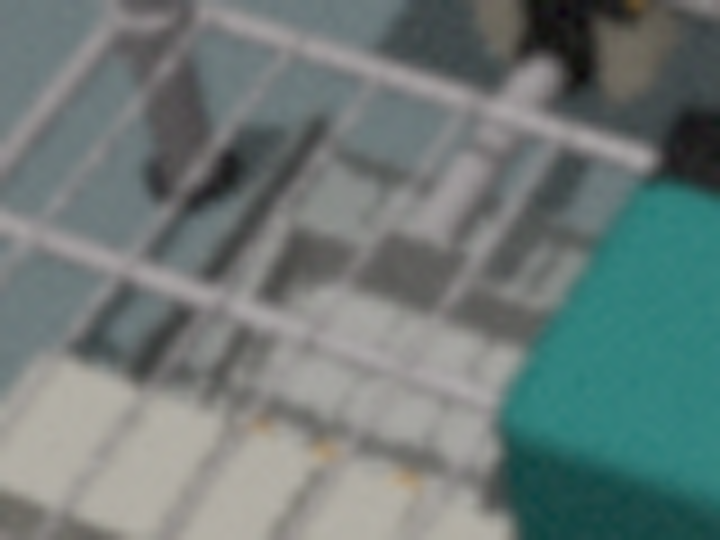

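Request:
play_rows(
  moves=[255, -1, 0, 0, 0, 255, -2, 0, 0, 0, 255, -3, 0, 0, 0, 255, -3.5, 0, -0.5, 0, 255, -3.7, 0, -1, 0, 255, -3.9, 0, -2, 0, 255, -4.1, 0, -3, 0, 255, -4.3, 0, -4, 0],
)

```text
time: 15.82
tool_pos: [570.0, -21.9, 43.0]
tcp_rot: [3.142, -0.001, -0.015]
contact_force: [-0.0, -0.6, -2.0]
grip_width: 21.7
```

```bash
python3 - <<'E'
from h import *
st();w=cap("wrist");save("w16",w);s=cap("scene");save("s16",s);crop("cs16",s,170,230,250,290,9)
st();print(pitch(w))
E
```

```text
t 15.82 [570.  -21.9  43. ] rpy [ 1.8e+02 -1.0e-01 -9.0e-01] F [-0.04 -0.58 -2.01] M [-0.03  0.32 -0.  ] w 21.7 q [-0.17  0.66  1.63  0.    0.85  1.41]
t 15.92 [570.  -21.9  43.2] rpy [ 1.8e+02 -1.0e-01 -9.0e-01] F [ 0.11  0.2  -2.29] M [-0.06  0.29  0.01] w 21.7 q [-0.17  0.66  1.63  0.    0.85  1.41]
[np.float64(80.51), np.float64(88.34), np.float64(80.57), np.float64(87.13)]
```

View pics/cs16.png

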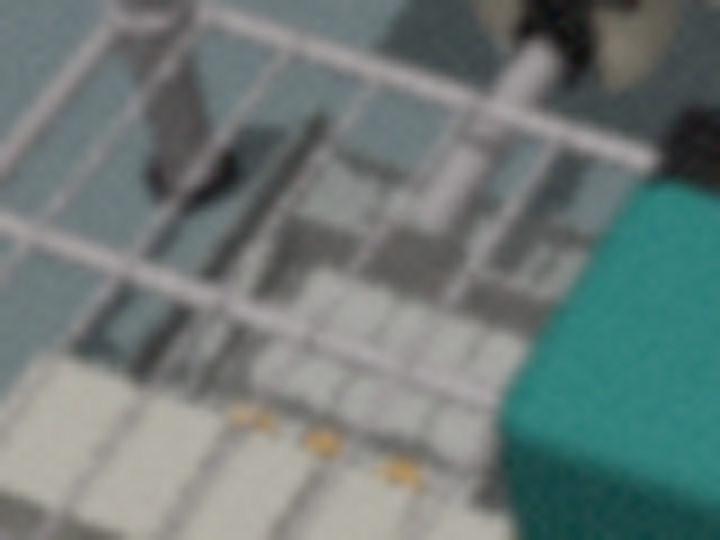

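Request:
play_rows(
  moves=[255, -0.3, 0, -0.5, 0, 255, -0.8, 0, -1, 0, 255, -1.5, 0, -2, 0, 255, -2.5, 0, -2, 0, 255, -4, 0, -2, 0, 255, -6, 0, -2, 0, 255, -8.5, 0, -2, 0, 255, -11, 0, -2, 0],
)

```text
time: 16.58
tool_pos: [558.2, -21.6, 44.8]
tcp_rot: [-3.141, 0.0, -0.015]
contact_force: [-0.1, -0.3, -1.0]
grip_width: 21.8
```

```bash
python3 - <<'E'
from h import *
st();s=cap("scene");save("s17",s);crop("cs17",s,170,220,250,290,9)
t=cap("top");save("t17",t);crop("ct17",t,285,130,345,175,10)
E
```

```text
t 16.58 [558.2 -21.6  44.8] rpy [-180.     0.    -0.9] F [-0.1  -0.26 -1.02] M [-0.02  0.3   0.01] w 21.8 q [-0.18  0.64  1.66  0.    0.84  1.41]
```

View pics/cs17.png

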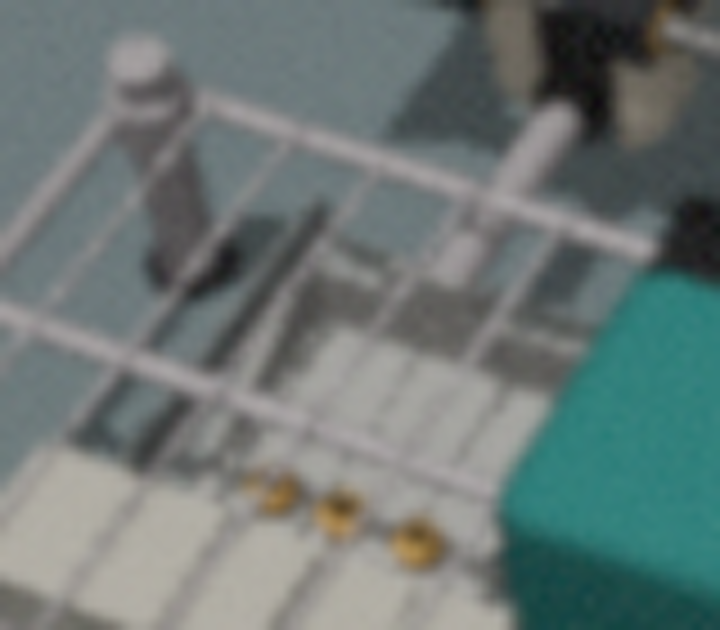

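```bash
cat >> h.py <<'E'
def spc(s,z,x0=170,x1=300,y0=200,y1=300,bias=(-1,6)):
    im=cv2.cvtColor(s['color'],cv2.COLOR_RGB2HSV)
    m=cv2.inRange(im,(12,110,90),(30,255,255));m[:,:x0]=0;m[:,x1:]=0;m[:y0]=0;m[y1:]=0
    k,l,stt,c=cv2.connectedComponentsWithStats(cv2.dilate(m,np.ones((2,2))))
    return [(np.round(c[i]-.5,1).tolist(),int(stt[i,4]),np.round(pl(s,*(c[i]-.5),z)-np.array([bias[0],bias[1],0]),1).tolist()) for i in range(1,k) if stt[i,4]>=4]
E
python3 - <<'E'
from h import *
print("lip",558.2+161.6)
for n,z in(("s16",18),("s17",20)):
    for r in spc(load(n),z):print(n,r)
    for r in spc(load(n),11):print(n,"if on tray",r)
E
```

```text
lip 719.8000000000001
s16 ([240.5, 225.5], 7, [529.2, -28.1, 18.0])
s16 ([214.0, 282.0], 4, [721.9, -4.8, 18.0])
s16 if on tray ([240.5, 225.5], 7, [523.5, -31.5, 11.0])
s16 if on tray ([214.0, 282.0], 4, [718.0, -8.0, 11.0])
s17 ([200.9, 275.0], 13, [716.8, -44.0, 20.0])
s17 ([207.0, 276.8], 14, [715.9, -27.3, 20.0])
s17 ([216.0, 280.2], 24, [716.6, -1.9, 20.0])
s17 if on tray ([200.9, 275.0], 13, [711.7, -48.6, 11.0])
s17 if on tray ([207.0, 276.8], 14, [710.8, -31.7, 11.0])
s17 if on tray ([216.0, 280.2], 24, [711.5, -6.0, 11.0])
```

Request:
play_rows(
  moves=[255, -1.5, 0, 0, 0, 255, -4.5, 0, 0, 0, 255, -9, 0, 0, 0, 255, -15, 0, 0, 0, 255, -22.5, 0, 0, 0, 255, -31.5, 0, 0, 0, 255, -42, 0, 0, 0, 255, -54, 0, 0, 0],
)

```text
time: 17.35
tool_pos: [503.6, -20.8, 44.9]
tcp_rot: [-3.142, -0.0, -0.015]
contact_force: [-0.1, -0.1, -1.4]
grip_width: 21.6
```

Request:
play_rows(
  moves=[255, -13, 0, 0, 0, 255, -27, 0, 0, 0, 255, -42, 0, 0, 0, 255, -57, 0, 0, 0, 255, -72, 0, 0, 0, 255, -72, 0, 0, 0, 255, -72, 0, 0, 0],
)

```text
time: 17.93
tool_pos: [432.0, -19.7, 45.1]
tcp_rot: [-3.142, -0.0, -0.016]
contact_force: [1.2, -0.1, -2.1]
grip_width: 22.0
```

```bash
python3 - <<'E'
from h import *
st();s=cap("scene");save("s18",s);crop("cs18",s,190,170,290,260,8);st()
o=bot.get_obs();print("lip",o['tool_pos'][0]+161.6)
for r in spc(s,o['tool_pos'][2]-35+11,y0=150):print(r)
E
```

```text
t 17.93 [432.  -19.7  45.1] rpy [-180.    -0.    -0.9] F [ 1.15 -0.13 -2.13] M [-0.01  0.3  -0.02] w 22.0 q [-0.22  0.48  2.01  0.    0.65  1.36]
t 17.98 [433.1 -19.9  45.2] rpy [ 1.8e+02 -1.0e-01 -9.0e-01] F [ 0.08 -0.83 -2.63] M [-0.05  0.27  0.  ] w 21.5 q [-0.22  0.48  2.01  0.    0.65  1.36]
lip 594.671602835724
([224.6, 238.1], 17, [589.1, -45.7, 21.2])
([232.1, 240.9], 15, [590.6, -22.5, 21.2])
([240.0, 243.0], 16, [589.3, 0.4, 21.2])
```

View pics/cs18.png

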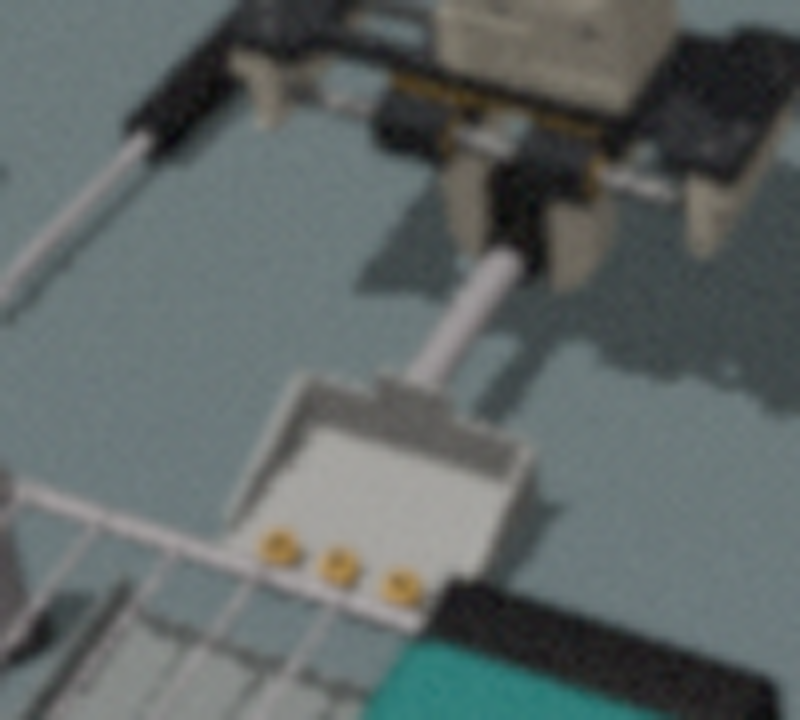

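```bash
python3 - <<'E'
from h import *
t=load("top1");s=load("scene1")
crop("ctb",t,340,180,460,270,6.5);crop("csb",s,100,150,240,230,5.5)
E
```

```text
(no output)
```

View pics/ctb.png

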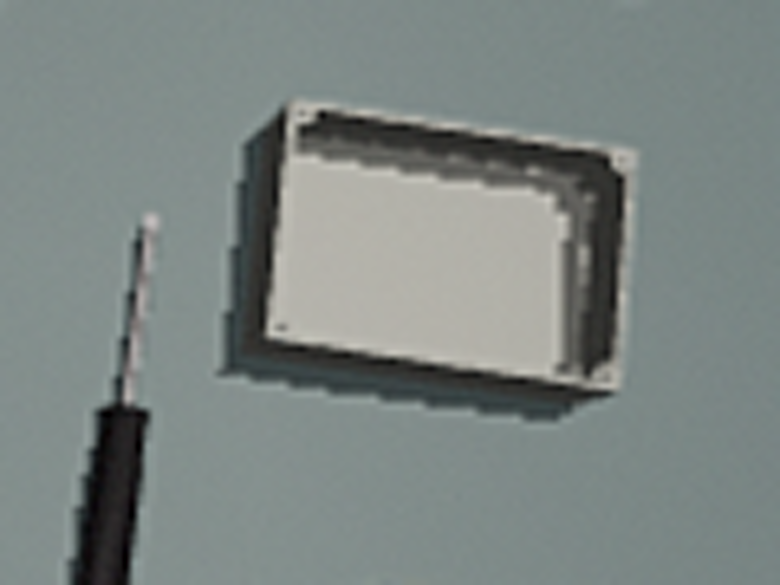

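View pics/csb.png

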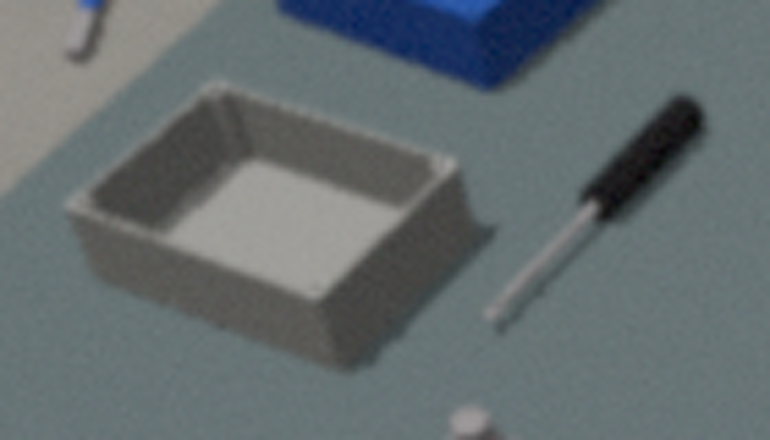

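Request:
play_rows(
  moves=[255, -1, 0, -1.5, 0, 255, -3, 0, -5, 0, 255, -6, 0, -10, 0, 255, -10, 0, -18, 0, 255, -14, 0, -27, 0, 255, -18, 0, -37, 0, 255, -21, 0, -48, 0, 255, -23, 0, -58, 0],
)

```text
time: 18.65
tool_pos: [409.0, -19.3, 104.3]
tcp_rot: [3.142, -0.001, -0.015]
contact_force: [0.1, 0.8, -2.4]
grip_width: 21.8
```

```bash
python3 - <<'E'
from h import *
t=load("top1");s=load("scene1");st()
a=lambda u,v:(340+u/6.5,180+v/6.5); b=lambda u,v:(100+u/5.5,150+v/5.5)
# order: far-left, far-right, near-right, near-left (top img)
P=[pl(t,*a(*p),55) for p in [(290,100),(636,150),(620,390),(266,340)]]
Q=[pl(s,*b(*p),55) for p in [(320,300),(70,205),(212,84),(458,160)]]
P=np.array(P);Q=np.array(Q);print(P);print(Q);print(P.mean(0),Q.mean(0)-np.array([-1,6,0]))
for X in (P,Q):
    print("yaw est",np.degrees(np.arctan2(-(X[0]-X[1])[0],(X[0]-X[1])[1])),np.degrees(np.arctan2(-(X[3]-X[2])[0],(X[3]-X[2])[1])),np.degrees(np.arctan2((X[0]-X[3])[1],(X[0]-X[3])[0])),np.linalg.norm(X[0]-X[1]),np.linalg.norm(X[0]-X[3]))
print("driver tip",pl(t,*a(150,215),5),pl(t,*a(125,405),10),pl(t,*a(100,580),10))
E
```

```text
t 18.65 [409.  -19.3 104.3] rpy [180.   -0.   -0.9] F [ 0.1   0.83 -2.36] M [-0.05  0.28  0.02] w 21.8 q [-0.23  0.33  2.02  0.    0.79  1.35]
[[ 567.2 -260.4   55. ]
 [ 557.  -431.3   55. ]
 [ 436.6 -424.1   55. ]
 [ 445.8 -252.8   55. ]]
[[ 571.2 -254.6   55. ]
 [ 558.7 -423.    55. ]
 [ 443.6 -417.2   55. ]
 [ 449.9 -249.2   55. ]]
[ 501.65 -342.15   55.  ] [ 506.85 -342.     55.  ]
yaw est -3.415590971670458 -3.0742278520586623 -3.5822108651831983 171.204117941129 121.63765864237936
yaw est -4.245167502446072 -2.147585428298488 -2.548994735391392 168.8632878988207 121.42013836262919
driver tip [ 514.3 -203.7    5. ] [ 414.9 -194.5   10. ] [ 327.  -186.3   10. ]
```

Request:
play_rows(
  moves=[255, 0, 1.5, -1, 0, 255, 0, 4.5, -3, 0, 255, 0, 9, -5, 0, 255, -1, 15, -7, 0, 255, -1, 22, -8, 0, 255, -1, 30, -8, 0, 255, -2, 39, -8, 0, 255, -2, 49, -8, 0],
)

```text
time: 19.32
tool_pos: [406.4, -69.3, 110.5]
tcp_rot: [-3.141, 0.001, -0.015]
contact_force: [-0.4, -0.7, -1.2]
grip_width: 21.8
```

Request:
play_rows(
  moves=[255, 0, 11, 0, 0.2, 255, -1, 22, 0, 0.5, 255, -1, 33, 0, 0.8, 255, -2, 44, 0, 1.2, 255, -2, 55, 0, 1.6, 255, -3, 66, 0, 2, 255, -3, 77, 0, 2.2, 255, -4, 88, 0, 2.4],
)

```text
time: 19.98
tool_pos: [401.4, -157.4, 110.8]
tcp_rot: [-3.142, -0.0, -0.058]
contact_force: [-0.8, -0.9, -2.7]
grip_width: 21.8
```

Request:
play_rows(
  moves=[255, 0, 12, 0, 0, 255, 0, 24, 0, 0, 255, 0, 36, 0, 0, 255, 0, 48, 0, 0, 255, 0, 60, 0, 0, 255, 0, 72, 0, 0, 255, 0, 84, 0, 0, 255, 0, 95, 0, 0],
)

```text
time: 20.65
tool_pos: [395.9, -252.4, 110.8]
tcp_rot: [3.142, -0.0, -0.057]
contact_force: [0.4, 0.8, -2.4]
grip_width: 21.6
```

```bash
python3 - <<'E'
from h import *
st();go(391,-335.5,112,-3.3)
E
```

```text
t 20.65 [ 395.9 -252.4  110.8] rpy [180.   -0.   -3.3] F [ 0.39  0.78 -2.4 ] M [-0.03  0.26 -0.  ] w 21.6 q [-0.73  0.41  1.86  0.    0.87  0.9 ]
shift tool [-0.1 83.2 -1.2] turn 0.0
```

Request:
play_rows(
  moves=[255, 0, 11, 0, 0, 255, 0, 21, 0, 0, 255, 0, 30.5, 0, 0, 255, 0, 39.5, 0, 0, 255, 0, 48, 0, 0, 255, 0, 56, 0, 0, 255, 0, 63, 0, 0, 255, 0, 69, 0, 0],
)

```text
time: 21.32
tool_pos: [392.0, -320.7, 110.8]
tcp_rot: [-3.142, -0.0, -0.057]
contact_force: [-0.0, -0.5, -2.6]
grip_width: 21.9
```

Request:
play_rows(
  moves=[255, 0, 5, 0, 0, 255, 0, 9, 0, 0, 255, 0, 12, 0, 0, 255, 0, 14, 0, 0, 255, 0, 14, 0, 0],
)

```text
time: 21.73
tool_pos: [391.3, -334.2, 110.8]
tcp_rot: [3.142, -0.0, -0.057]
contact_force: [0.1, 0.3, -2.6]
grip_width: 22.1
```

```bash
python3 - <<'E'
from h import *
st();s=cap("scene");save("s20",s);crop("cs20",s,90,120,250,240,5);t=cap("top");save("t20",t);crop("ct20",t,340,180,460,270,6.5);w=cap("wrist");save("w20",w)
E
```

```text
t 21.73 [ 391.3 -334.2  110.8] rpy [180.   -0.   -3.3] F [ 0.07  0.33 -2.59] M [-0.08  0.26 -0.02] w 22.1 q [-0.86  0.48  1.74  0.    0.93  0.77]
```

View pics/cs20.png

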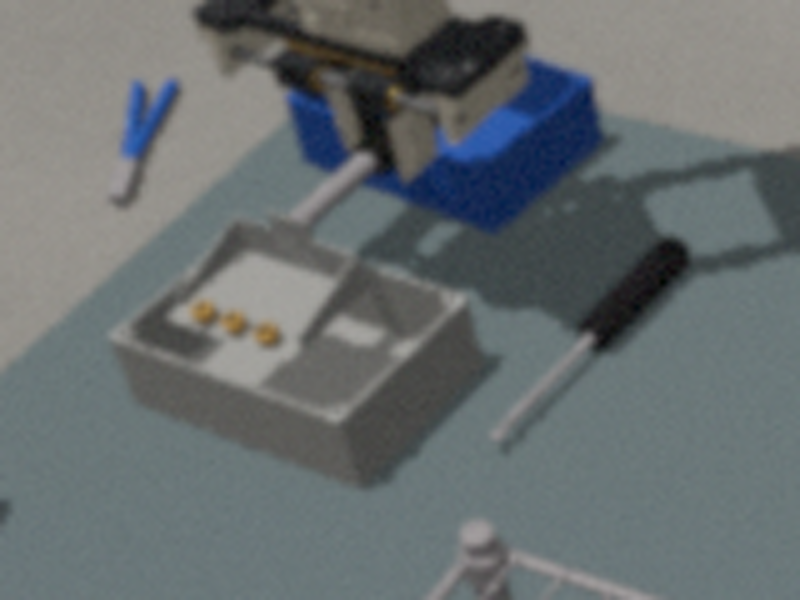

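View pics/ct20.png

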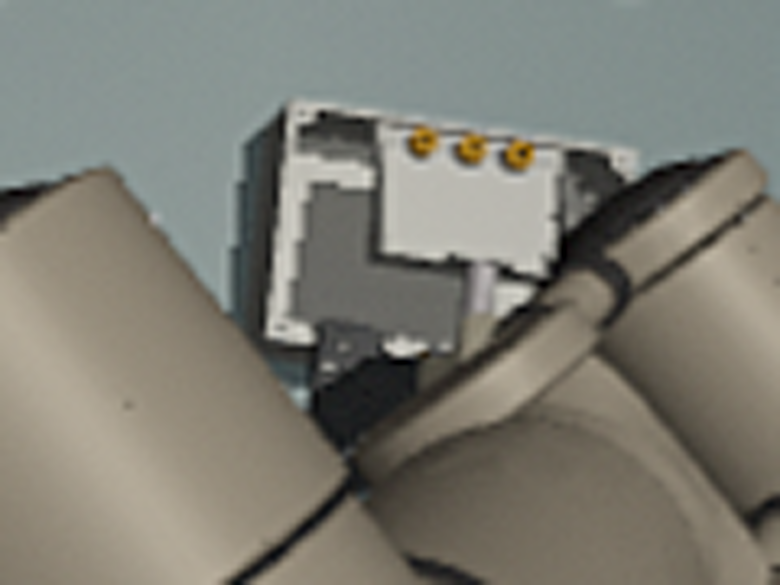

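View pics/w20.png

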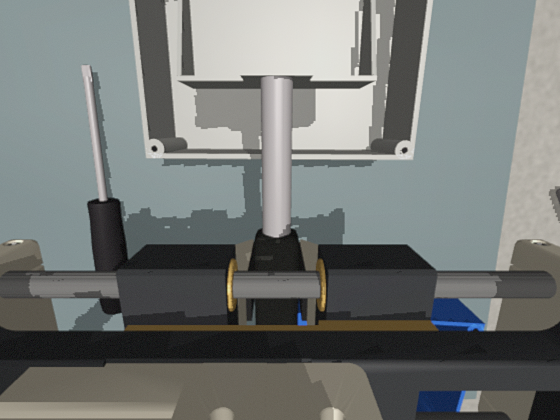

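```bash
python3 - <<'E'
from h import *
t=load("top1");w=load("w20");s=load("s20")
im=cv2.cvtColor(t['color'],cv2.COLOR_RGB2HSV);m=cv2.inRange(im,(105,120,60),(125,255,255));m[:250]=0;m[:,:380]=0;m[:,462:]=0
c=max(cv2.findContours(m,0,2)[0],key=cv2.contourArea);r=cv2.approxPolyDP(c,4,True)[:,0];print([(p.tolist(),pl(t,*p,55).tolist()) for p in r])
o=bot.get_obs();M=R.from_euler('xyz',o['tcp_rot']).as_matrix()
for p in [(150,157),(281,157.5),(412,158)]: print(np.round(M.T@(pl(w,*p,55)-o['tool_pos']),1))
for r in spc(s,o['tool_pos'][2]-35+8,x0=100,x1=200,y0=120): print(r, np.round(M.T@(np.array(r[2])-o['tool_pos']),1))
E
```

```text
[([399, 271], [329.6, -312.6, 55.0]), ([394, 308], [216.9, -300.3, 55.0]), ([449, 321], [193.6, -466.4, 55.0]), ([454, 282], [311.2, -481.9, 55.0])]
[ 54.6 -79.9  55.8]
[54.1  4.1 55.8]
[53.7 88.3 55.7]
([130.4, 182.1], 17, [546.0, -366.1, 83.8]) [156.4  23.5  26.9]
([136.5, 184.0], 16, [546.4, -344.4, 83.8]) [155.5   1.9  26.9]
([143.0, 186.8], 14, [549.6, -319.6, 83.8]) [157.3 -23.1  26.9]
```

Request:
play_rows(
  moves=[255, 0, 2, 2, 0, 255, 0, 4, 6, 0, 255, 0, 4, 12, 0, 255, 0, 4, 19, 0, 255, 0, 4, 26, 0, 255, 0, 4, 32, 0, 255, 0, 4, 36, 0, 255, 0, 4, 37, 0],
)

```text
time: 22.55
tool_pos: [390.7, -337.5, 72.7]
tcp_rot: [-3.14, 0.001, -0.057]
contact_force: [0.3, 0.3, -2.9]
grip_width: 21.6
```

Request:
play_rows(
  moves=[255, 1, 0, 0, 0, 255, 3, 0, 0, 0, 255, 5, 0, 0, 0, 255, 7, 0, 0, 0, 255, 8, 0, 0, 0, 255, 8, 0, 0, 0],
)

```text
time: 23.05
tool_pos: [399.4, -338.5, 74.0]
tcp_rot: [3.141, -0.001, -0.057]
contact_force: [0.4, -0.2, -1.9]
grip_width: 21.8
```

Approach the far wall in 1 mm steps until contact.

Request:
play_rows(
  moves=[255, 1, 0, 0, 0, 255, 2, 0, 0, 0, 255, 3, 0, 0, 0, 255, 3, 0, 0, 0],
)

```text
time: 23.38
tool_pos: [400.5, -338.1, 73.5]
tcp_rot: [-3.14, 0.003, -0.057]
contact_force: [-7.2, 0.2, 0.7]
grip_width: 21.8
```

Request:
play_rows(
  moves=[255, 1, 0, 0, 0, 255, 2, 0, 0, 0, 255, 3, 0, 0, 0, 255, 3, 0, 0, 0],
)

```text
time: 23.72
tool_pos: [401.0, -337.6, 73.1]
tcp_rot: [-3.138, 0.008, -0.057]
contact_force: [-17.7, -1.0, 4.9]
grip_width: 21.6
```

Request:
play_rows(
  moves=[255, 0.3, 0, -3, 0, 255, 0.8, 0, -6, 0, 255, 1.4, 0, -9, 0, 255, 2.2, 0, -12, 0, 255, 3, 0, -15, 0, 255, 3, 0, -15, 0],
)

```text
time: 24.22
tool_pos: [405.2, -338.1, 88.5]
tcp_rot: [-3.139, 0.006, -0.057]
contact_force: [-12.1, 0.1, 0.6]
grip_width: 21.6
```

```bash
python3 - <<'E'
from h import *
st();s=cap("scene");save("s22",s);crop("cs22",s,90,120,250,240,5);w=cap("wrist");save("w22",w)
E
```

```text
t 24.22 [ 405.2 -338.1   88.5] rpy [-179.8    0.4   -3.3] F [-12.14   0.08   0.6 ] M [ 0.07  2.29 -0.11] w 21.6 q [-0.84  0.53  1.71 -0.    0.9   0.79]
```

View pics/cs22.png

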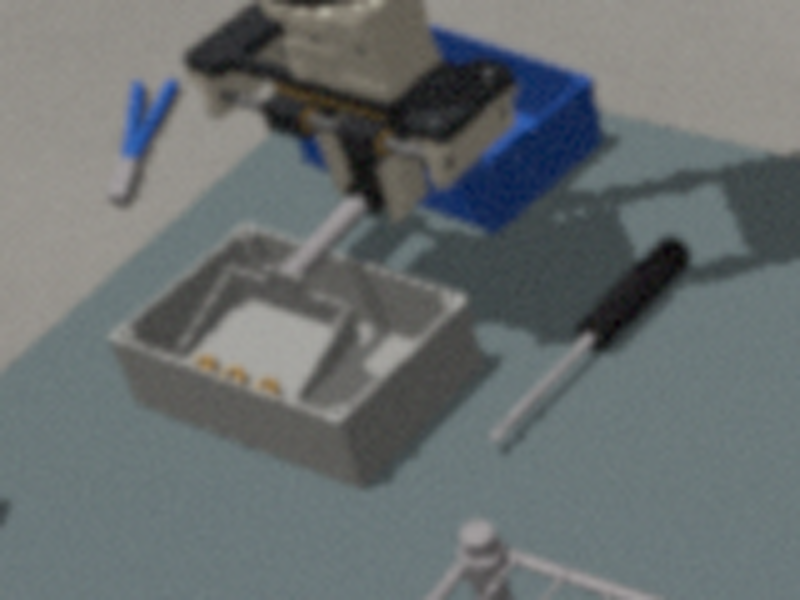

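View pics/w22.png

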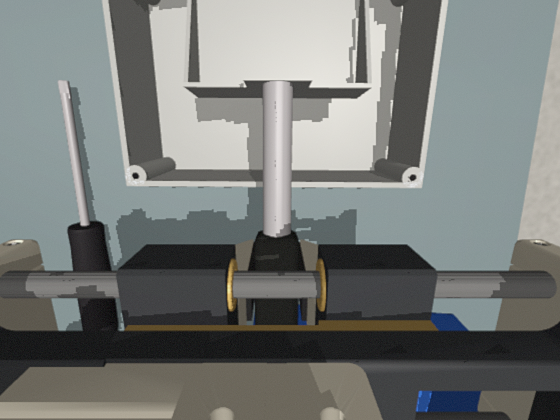

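Request:
play_rows(
  moves=[255, 1.3, 0, -4.6, 0, 255, 2.8, 0, -9.3, 0, 255, 4.6, 0, -14, 0, 255, 6.5, 0, -18.6, 0, 255, 8.6, 0, -23.3, 0, 255, 11, 0, -28, 0, 255, 13.6, 0, -32.5, 0, 255, 16.4, 0, -37, 0],
)

```text
time: 24.98
tool_pos: [423.0, -339.4, 125.6]
tcp_rot: [-3.14, 0.003, -0.057]
contact_force: [-5.3, 0.3, -1.1]
grip_width: 21.8
```

Request:
play_rows(
  moves=[255, 2.5, 0, -4, 0, 255, 5, 0, -8, 0, 255, 7.8, 0, -12, 0, 255, 10.8, 0, -15.6, 0, 255, 14, 0, -19.5, 0, 255, 17, 0, -23.2, 0, 255, 17, 0, -23.2, 0],
)

```text
time: 25.57
tool_pos: [442.3, -341.0, 149.8]
tcp_rot: [3.141, -0.002, -0.057]
contact_force: [-3.8, 0.5, -1.2]
grip_width: 21.8
```

```bash
python3 - <<'E'
from h import *
st();s=cap("scene");save("s23",s);crop("cs23",s,90,120,250,240,5);w=cap("wrist");save("w23",w)
E
```

```text
t 25.57 [ 442.3 -341.   149.8] rpy [ 1.8e+02 -1.0e-01 -3.3e+00] F [-3.79  0.45 -1.18] M [0.19 0.88 0.03] w 21.8 q [-0.79  0.5   1.57  0.    1.07  0.83]
```

View pics/cs23.png

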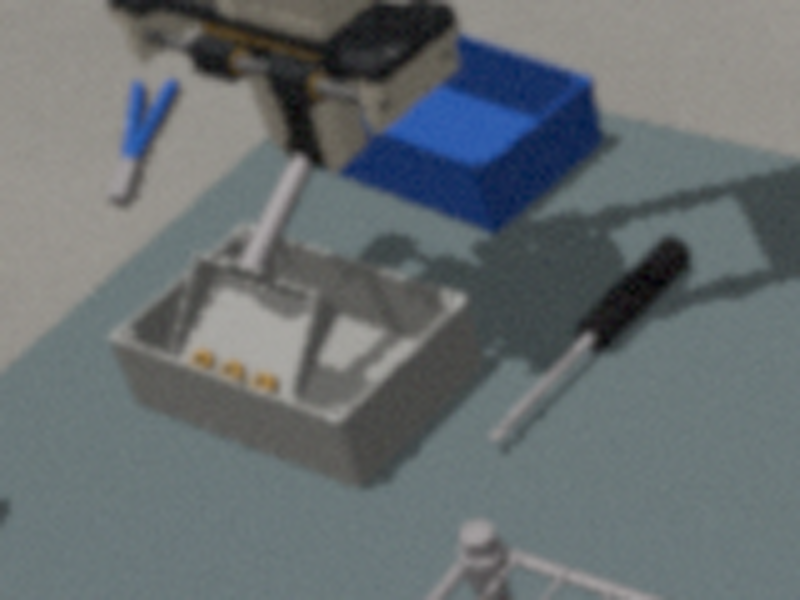

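View pics/w23.png

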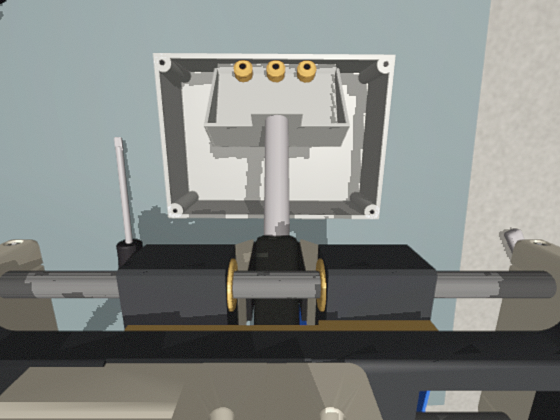

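Request:
play_rows(
  moves=[255, -6, 0, 2, 0, 255, -13, 0, 5, 0, 255, -20, 0, 8, 0, 255, -25, 0, 10, 0, 255, -25, 0, 10, 0, 255, -25, 0, 10, 0, 255, -25, 0, 10, 0],
)

```text
time: 26.25
tool_pos: [416.5, -339.7, 139.2]
tcp_rot: [3.141, -0.001, -0.058]
contact_force: [-0.2, 0.1, -1.0]
grip_width: 21.7
```

```bash
python3 - <<'E'
from h import *
st();s=cap("scene");save("s24",s);crop("cs24",s,90,120,250,240,5);w=cap("wrist");save("w24",w)
E
```

```text
t 26.25 [ 416.5 -339.7  139.2] rpy [180.   -0.   -3.3] F [-0.17  0.06 -0.99] M [0.02 0.19 0.01] w 21.7 q [-0.83  0.48  1.64  0.    1.02  0.8 ]
```

View pics/w24.png

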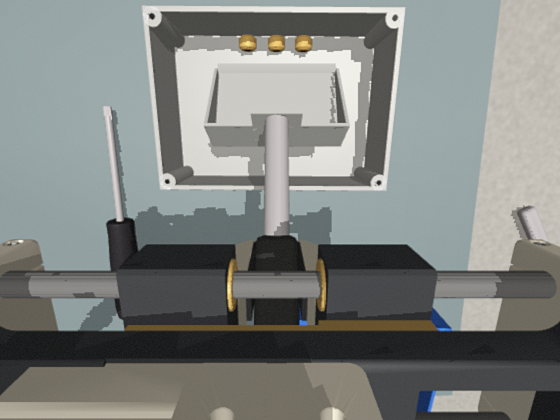

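View pics/cs24.png

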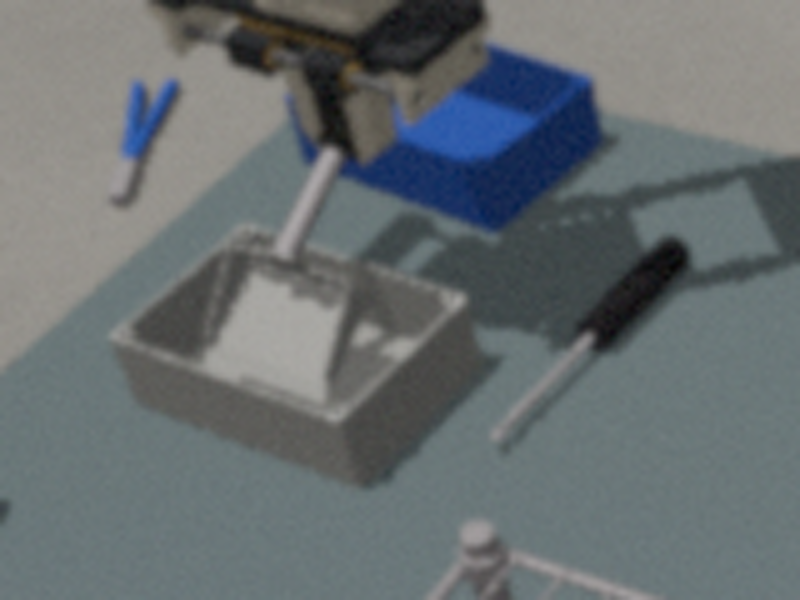

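Request:
play_rows(
  moves=[255, 0, 0, -12, 0, 255, 0, 0, -32, 0, 255, 0, 0, -55, 0, 255, 0, 0, -70, 0, 255, 0, 0, -75, 0, 255, 0, 0, -75, 0],
)

```text
time: 26.85
tool_pos: [417.0, -339.9, 215.2]
tcp_rot: [3.14, -0.002, -0.057]
contact_force: [0.5, 0.4, -1.9]
grip_width: 22.2
```

```bash
python3 - <<'E'
from h import *
st();go(445,20,180,0);w=cap("wrist");save("w25",w);s=cap("scene");save("s25",s)
crop("cs25",s,90,120,250,240,5)
E
```

```text
t 26.85 [ 417.  -339.9  215.2] rpy [ 1.799e+02 -1.000e-01 -3.300e+00] F [ 0.53  0.39 -1.85] M [-0.05  0.21 -0.  ] w 22.2 q [-0.83  0.39  1.54  0.    1.2   0.8 ]
shift tool [   7.4 -360.9   34.5] turn -3.3
```

View pics/w25.png

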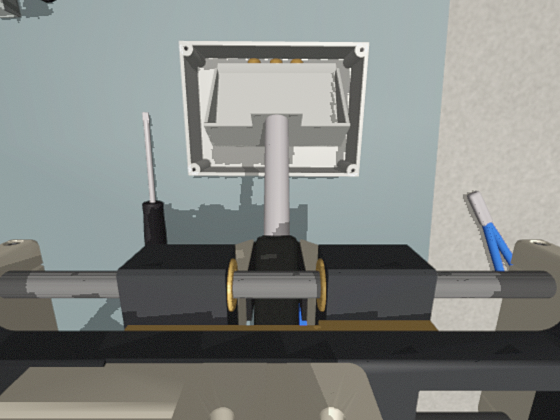

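View pics/cs25.png

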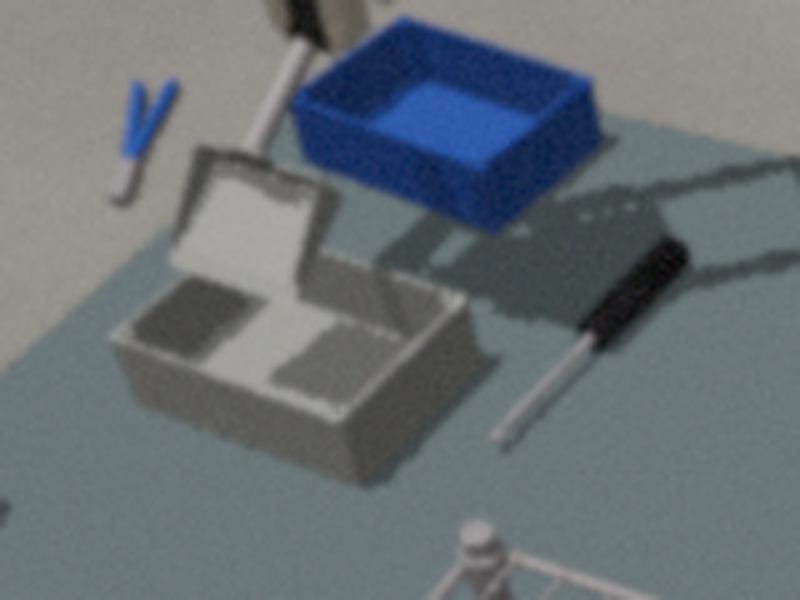

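Request:
play_rows(
  moves=[255, 0, -8, 0, 0, 255, 0, -22, 0, 0, 255, 1, -42, 0, 0, 255, 1, -64, 0, -1, 255, 2, -88, 0, -2, 255, 3, -112, 0, -3, 255, 4, -136, 0, -3.3, 255, 4, -160, 0, -3.3],
)

```text
time: 27.62
tool_pos: [428.9, -177.4, 213.3]
tcp_rot: [-3.14, 0.001, 0.001]
contact_force: [1.0, -0.0, -1.9]
grip_width: 22.0
```

```bash
python3 - <<'E'
from h import *
st();go(445,20,140,0)
E
```

```text
t 27.62 [ 428.9 -177.4  213.3] rpy [-1.799e+02  1.000e-01  1.000e-01] F [ 0.96 -0.04 -1.86] M [0.04 0.18 0.04] w 22.0 q [-0.56  0.27  1.74  0.    1.14  1.01]
shift tool [  16.4 -197.2   73.5] turn 0.1
```

Request:
play_rows(
  moves=[255, 2, -25, 0, 0, 255, 4, -52, 0, 0, 255, 6, -80, 4, 0, 255, 8, -108, 12, 0, 255, 10, -135, 25, 0, 255, 13, -160, 42, 0, 255, 15, -182, 56, 0, 255, 16, -194, 66, 0],
)

```text
time: 28.28
tool_pos: [443.6, 17.4, 146.4]
tcp_rot: [-3.14, 0.003, 0.002]
contact_force: [-1.1, -0.0, -0.8]
grip_width: 21.8
```

Request:
play_rows(
  moves=[255, 0, -3, 4, 0, 255, 0, -3, 6, 0, 255, 0, -3, 6, 0, 255, 0, -3, 6, 0],
)

```text
time: 28.62
tool_pos: [445.6, 16.5, 142.4]
tcp_rot: [3.141, -0.001, -0.0]
contact_force: [0.5, 0.1, -0.6]
grip_width: 21.6
```

```bash
python3 - <<'E'
from h import *
st();s=cap("scene");save("s26",s);crop("cs26",s,170,90,380,250,3.8)
E
```

```text
t 28.62 [445.6  16.5 142.4] rpy [180.  -0.  -0.] F [ 0.53  0.14 -0.62] M [-0.07  0.2   0.  ] w 21.6 q [-0.14  0.33  1.88 -0.    0.93  1.44]
```

View pics/cs26.png

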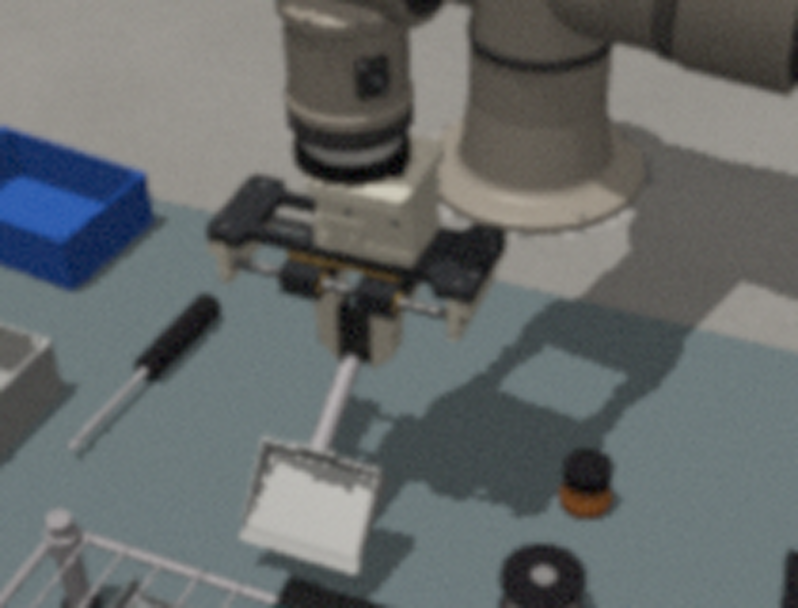

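Request:
play_rows(
  moves=[255, 0, 0, 4, 0, 255, 0, 0, 9, 0, 255, 0, 0, 14, 0, 255, 0, 0, 19, 0, 255, 0, 0, 24, 0, 255, 0, 0, 27, 0, 255, 0, 0, 27, 0],
)

```text
time: 29.25
tool_pos: [444.9, 17.1, 114.1]
tcp_rot: [-3.141, 0.002, 0.0]
contact_force: [0.1, -0.1, -1.7]
grip_width: 21.8
```

Request:
play_rows(
  moves=[255, -3.8, 0, 4.3, 0, 255, -8.5, 0, 10, 0, 255, -12.8, 0, 15.5, 0, 255, -17, 0, 21.5, 0, 255, -20.8, 0, 27.5, 0, 255, -20.8, 0, 27.5, 0],
)

```text
time: 29.75
tool_pos: [423.2, 17.2, 86.4]
tcp_rot: [-3.141, 0.002, 0.0]
contact_force: [-0.2, -1.1, 1.0]
grip_width: 22.1
```

```bash
python3 - <<'E'
from h import *
st();s=cap("scene");save("s27",s);crop("cs27",s,170,90,380,250,3.8)
E
```

```text
t 29.75 [423.2  17.2  86.4] rpy [-1.8e+02  1.0e-01  0.0e+00] F [-0.22 -1.13  0.98] M [-0.11 -0.08 -0.02] w 22.1 q [-0.14  0.39  2.    0.    0.75  1.43]
```

View pics/cs27.png

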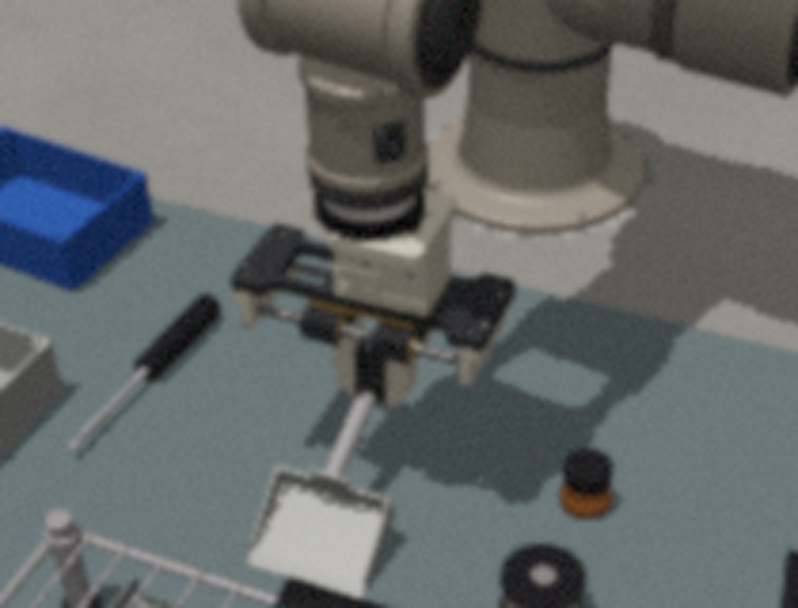

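Request:
play_rows(
  moves=[255, -4, 0, 6.5, 0, 255, -7, 0, 13, 0, 255, -10, 0, 19.5, 0, 255, -12.8, 0, 26, 0, 255, -15, 0, 32.5, 0, 255, -17, 0, 39.5, 0, 255, -18.5, 0, 46, 0, 255, -19.5, 0, 49, 0],
)

```text
time: 30.47
tool_pos: [404.6, 17.1, 37.5]
tcp_rot: [-3.141, 0.001, 0.0]
contact_force: [-0.3, -0.1, 1.7]
grip_width: 21.8
```

Request:
play_rows(
  moves=[255, 0, 0, 2, 0, 255, 0, 0, 4, 0, 255, 0, 0, 6, 0, 255, 0, 0, 8, 0, 255, 0, 0, 8, 0],
)

```text
time: 30.88
tool_pos: [404.9, 17.1, 30.3]
tcp_rot: [-3.141, 0.001, 0.0]
contact_force: [-3.6, -0.2, 2.7]
grip_width: 21.7
```

```bash
python3 - <<'E'
from h import *
st();s=cap("scene");save("s28",s);crop("cs28",s,170,90,380,250,3.8)
E
```

```text
t 30.88 [404.9  17.1  30.3] rpy [-180.    0.    0.] F [-3.58 -0.23  2.67] M [-0.01  0.48 -0.06] w 21.7 q [-0.15  0.48  2.1   0.    0.57  1.42]
```

View pics/cs28.png

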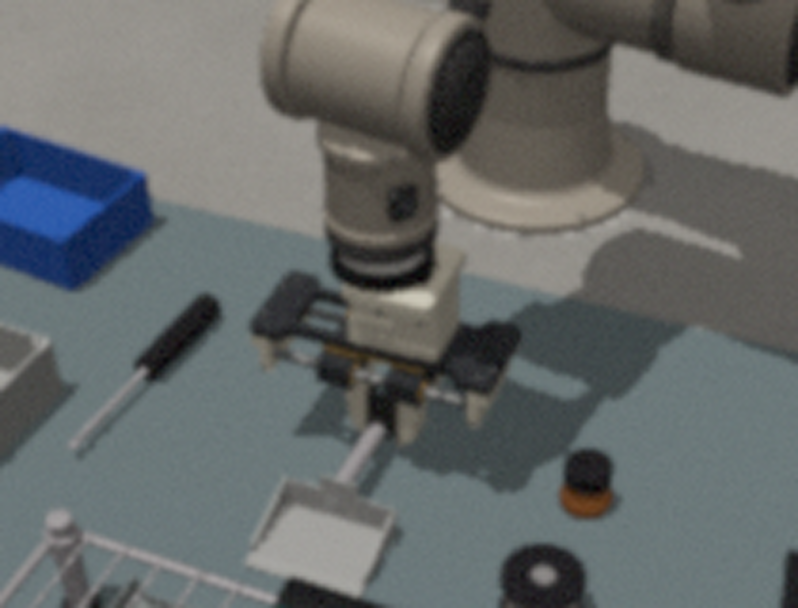

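Request:
play_rows(
  moves=[255, 0, 0, 1.5, 0, 255, 0, 0, 3, 0, 255, 0, 0, 3, 0, 200, 0, 0, 3, 0, 190, 0, 0, 3, 0, 180, 0, 0, 3, 0, 170, 0, 0, 3, 0, 150, 0, 0, 3, 0],
)

```text
time: 31.6
tool_pos: [405.5, 17.0, 27.5]
tcp_rot: [3.142, -0.001, 0.0]
contact_force: [0.4, 0.3, -0.0]
grip_width: 33.1
```

Request:
play_rows(
  moves=[0, 0, 0, 0, 0, 0, 0, 0, 0, 0, 0, 0, 0, 0, 0, 0, 0, 0, 0, 0, 0, 0, 0, 0, 0, 0, 0, 0, 0, 0, 0, 0, 0, 0, 0, 0, 0, 0, 0, 0],
)

```text
time: 32.27
tool_pos: [405.2, 17.1, 27.5]
tcp_rot: [-3.141, -0.0, 0.0]
contact_force: [1.0, 0.1, 0.2]
grip_width: 86.2
```

Request:
play_rows(
  moves=[0, 0, 0, -5, 0, 0, 0, 0, -15, 0, 0, 0, 0, -30, 0, 0, 0, 0, -55, 0, 0, 0, 0, -85, 0, 0, 0, 0, -120, 0, 0, 0, 0, -155, 0, 0, 0, 0, -190, 0],
)

```text
time: 32.93
tool_pos: [404.5, 17.2, 219.6]
tcp_rot: [-3.141, -0.0, 0.0]
contact_force: [1.2, -0.1, 0.4]
grip_width: 92.0
```

```bash
python3 - <<'E'
from h import *
st();s=cap("scene");save("s29",s);crop("cs29",s,60,90,340,310,2.8);w=cap("wrist");save("w29",w);t=cap("top");save("t29",t)
E
```

```text
t 32.93 [404.5  17.2 219.6] rpy [-180.   -0.    0.] F [ 1.24 -0.09  0.35] M [-0.1   0.13  0.  ] w 92.0 q [-0.15  0.15  1.87  0.    1.12  1.42]
```

View pics/cs29.png

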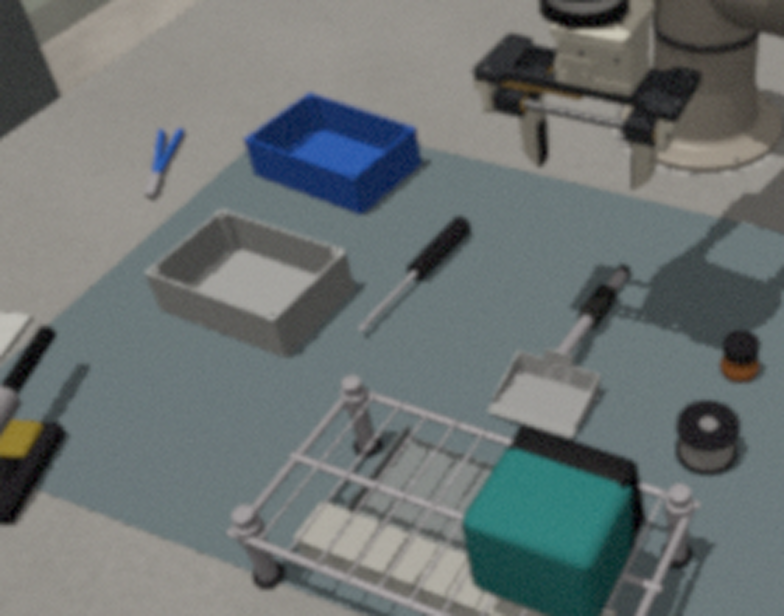

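View pics/w29.png

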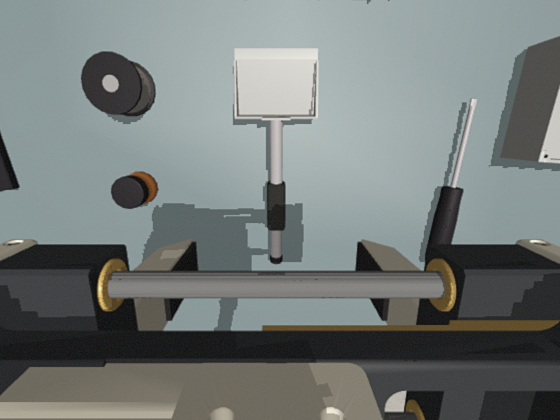

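View pics/t29.png

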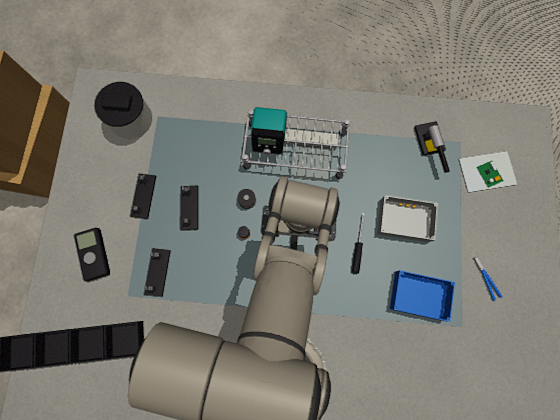

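```bash
python3 - <<'E'
from h import *
a=load("top1")['color'];b=load("t29")['color']
for n,(x0,y0,x1,y1) in dict(reel=(232,184,258,212),jar=(234,224,252,242),driver=(348,208,368,276)).items():
    print(n,np.abs(a[y0:y1,x0:x1].astype(int)-b[y0:y1,x0:x1]).mean().round(1),[cv2.phaseCorrelate(cv2.cvtColor(i[y0:y1,x0:x1],7).astype(np.float64),cv2.cvtColor(j[y0:y1,x0:x1],7).astype(np.float64)) for i,j in [(a,b)]])
crop("ct29",load("t29"),370,185,450,250,9)
E
```

```text
reel 4.8 [((0.5150311917035282, -0.025237077881609338), 1.0106704462300664)]
jar 5.8 [((-0.054358430102876554, 0.042316171404920055), 0.9640908018800837)]
driver 5.5 [((0.035035344386301404, -0.03756517082036481), 0.9864067352279987)]
```

View pics/ct29.png

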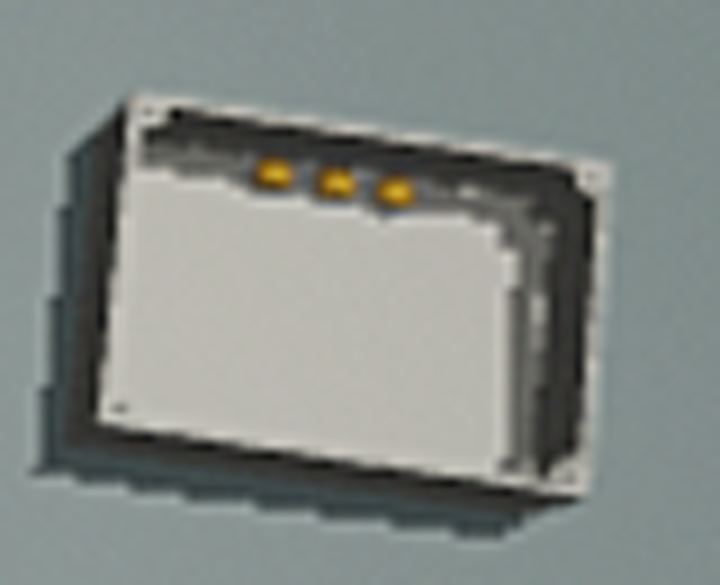

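```bash
python3 - <<'E'
from h import *
a=load("scene1")['color'];b=load("s29")['color']
x0,y0,x1,y1=298,230,328,262
print(cv2.phaseCorrelate(cv2.cvtColor(a[y0:y1,x0:x1],7).astype(np.float64),cv2.cvtColor(b[y0:y1,x0:x1],7).astype(np.float64)))
print(bot.close_job())
E
```

```text
((-0.04919436049770631, 0.04346410901066733), 0.8746590497516638)
the job is handed in; nothing more can be done
None
```

The job is handed in at about 33 s of the 72 s allowed, with all three spacers in the aluminium box and the scoop laid right way up on the open bench. The hand-in reported no verdict.

- **Gathering:** I pulled the scoop straight up out of its clips and ran the lip along the tray floor. I pushed until the tray met the trunking and the lip came up firm at about 12 N. The spacers were on the pan when I backed out.
- **Tipping:** The tool cannot tilt. I pressed the lip against the inside of the box's far wall while raising the grip, which turned the scoop nose-down in the jaws. Then I backed off and the spacers dropped in.
- **Laying down:** I levelled the scoop against the bench before letting go, then raised the open gripper clear.

**Last checks:**
- The final top view shows all three spacers on the box floor, and the tray is still under the shelf.
- Jar and screwdriver had not moved in the top view (within 0.1 px).
- One disagreement: the reel seemed shifted by 0.5 px in the top view. The scene view showed no shift (0.05 px), and the arm never came near it, so I put it down to the arm's shadow.
- While being pushed, the tray turned by about 4 degrees at one point, then squared itself against the trunking.

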